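# File boxes of glass negatives in the bolted chest

### The job

File the flat boxes of glass negatives that lie loose on the bench into the clear-lidded chest: draw its bolt, swing the lid up past upright, and stack every loose box squarely, long side with long side, on the pile of its own size inside. Then close the lid and shoot the bolt fully home, leaving everything else on the bench where it is.

Things in the scene. Friction and masses are not known exactly. Their poses are not given: they have to be found in the camera images.
- chest: fixed plywood chest. Origin under the bin's centre; x points to its hinge side (away from the robot), y along its length to the left. Bin outside 210 (x) by 360 mm (y), rim 86 mm high, walls and floor 10 mm (inside 190 x 340, 76 deep). A solid fixed cheek 40 mm wide, 96.5 mm high (level with the shut lid's face), closes its +y end; the bolt's keeper stands on it.
- bin_floor (a point): centre of the bin's inner floor, axes as the chest. Two bottom boxes, one of each size, lie on the floor about 80 mm either side of it along chest y; which is at which end differs from start to start.
- keeper (a point): middle of the bolt's keeper on the cheek: an arched steel staple 28 x 16 mm, 20 mm high, through which the bolt slides along chest y; this point lies on the bolt's line.
- lid (a joint): hinge of the clear-panelled lid along the bin's far (+x) rim, rad: 0 shut, 1.65 fully open at its stop, just past upright. Stiff hinge: stays at any angle, 1 to 9 N at the handle moves it. Lid 210 x 360 x 10 mm, wooden rim, 45 mm front rail. The bolt in its keeper holds it down; it cannot be shut with the bolt sticking out.
- lid_hinge (a point): point on the hinge axis, level with the handle's middle. The axis runs along chest y, 86.5 mm above the bench, 105 mm beyond the chest's centre.
- lid_handle (a point): middle of the lid's handle: a round steel bar 10 mm thick, 100 mm long, parallel to the hinge axis, on two posts, its axis 35 mm off the lid's upper face; with the lid shut 188 mm nearer the robot than the hinge and 45 mm above it. It can turn between gripper pads.
- bolt (a joint): barrel bolt on the lid's front rail (moves with the lid), m: 0 = shot fully home through the keeper, 0.032 = fully drawn. Shooting moves it along chest +y, drawing along chest -y. Friction about 2.5 N, stays where left.
- bolt_knob (a point): gripping point on the bolt's upright knob: a steel post 10 mm thick with a 14 mm head, topping out 42 mm above the lid's face; this point is 32 mm above the face, 188 mm in front of the hinge line. The bolt's two guides (16 mm high, 24 mm wide, 78 mm clear between) leave room for fingers beside the knob.
- large_base: bottom box of the large pile, in the chest, 68 x 56 x 18 mm, its long side along its x, roughly along chest x. Brown board. Origin at the centre of its underside.
- small_base: bottom box of the small pile, in the chest, 50 x 38 x 18 mm, its long side along its x, roughly along chest x. Brown board. Origin at the centre of its underside.
- large1: box of LARGE-format glass negatives, 68 x 56 x 18 mm (long side along its x), 0.08 to 0.17 kg, lying flat on the bench. Plain brown board, paper label on top; origin at the centre of its underside, x along its long side, z up. If it gets turned over it may be filed either way up. Absent in some starts (None).
- large2: box of LARGE-format glass negatives, 68 x 56 x 18 mm (long side along its x), 0.08 to 0.17 kg, lying flat on the bench. Plain brown board, paper label on top; origin at the centre of its underside, x along its long side, z up. If it gets turned over it may be filed either way up. Absent in some starts (None).
- large3: box of LARGE-format glass negatives, 68 x 56 x 18 mm (long side along its x), 0.08 to 0.17 kg, lying flat on the bench. Plain brown board, paper label on top; origin at the centre of its underside, x along its long side, z up. If it gets turned over it may be filed either way up. Absent in some starts (None).
- small1: box of SMALL-format glass negatives, 50 x 38 x 18 mm (long side along its x), 0.04 to 0.09 kg, lying flat on the bench. Plain brown board, paper label on top; origin at the centre of its underside, x along its long side, z up. If it gets turned over it may be filed either way up. Absent in some starts (None).
- small2: box of SMALL-format glass negatives, 50 x 38 x 18 mm (long side along its x), 0.04 to 0.09 kg, lying flat on the bench. Plain brown board, paper label on top; origin at the centre of its underside, x along its long side, z up. If it gets turned over it may be filed either way up. Absent in some starts (None).
- small3: box of SMALL-format glass negatives, 50 x 38 x 18 mm (long side along its x), 0.04 to 0.09 kg, lying flat on the bench. Plain brown board, paper label on top; origin at the centre of its underside, x along its long side, z up. If it gets turned over it may be filed either way up. Absent in some starts (None).
- loupe: black loupe, 30 mm wide, 34 mm high, standing among the boxes: bystander. Origin under its centre.
- tape_roll: roll of paper tape, 34 mm wide, 19 mm high, among the boxes: bystander. Origin under its centre.
- mug: white mug, 76 mm wide, 88 mm high: bystander. Origin under its centre.
- stapler: stapler, 140 mm long, 50 mm high: bystander. Origin under its centre.
- glue_jar: amber jar, 60 mm wide, 75 mm high: bystander. Origin under its centre.
- ruler: steel ruler, 300 x 30 x 4 mm: bystander. Origin under its centre.

How it is judged:
By the outcome, as a careful person would: the job done as asked, in the order asked, and still so for the second after the job is handed in, with the robot touching nothing.
Of large1, small1, large2, small2, large3, small3 only 3 to 4 are there at a start; the rules pass over those that are not, and their reading is None.
At some moment in a run one of large1, large2, large3, small1, small2, small3 may be knocked a few centimetres aside while the robot is not near it.
Once in a run the grip may slacken for a moment while it holds something.
It also fails if it takes over 210 s, if anything falls off the work surface, if the arm or the gripper's body presses on something with over 40 N, if the wrist force passes 120 N, or if a joint passes its speed limit or range.

### The arm

A 6-joint arm with a two-finger parallel gripper is mounted at the origin on the work surface. World frame = base frame: x ahead of the robot, y to its left, z up, the work surface at z = 0. Lengths are in m, angles in rad, forces in N, time in s.
With the tool pointing down it reaches from about 0.35 to 0.975 m from the base axis. Payload 4.9 kg.
Tool frame: the origin (TCP) lies where the fingers leave the gripper's body, on its centre line; the fingertips stand 73 mm ahead of it and the grasp point (between the pads) lies 54 mm ahead of it (bot.nose_length is the distance from the TCP to the fingertips, in m); z points along the fingers, y is the direction in which the jaws open and shut (so a half turn about z gives the same grasp; the last joint's range is limited). The gripper opens to 85 mm and grips with 20 to 120 N. Pads are 22 mm wide; open, the fingers measure 114 mm over their backs; the gripper's body (76 mm by 85 mm) begins 54 mm behind the grasp point. The pads swing forward as they close: fully open they stand 13 mm farther back than shut.
Start: joints at [1.176, 0.053, 1.613, -0, 1.476, -0.119], TCP at [0.17, 0.601, 0.304] pointing down, gripper open.
Joint ranges: [-3.01, 3.01], [-1.01, 2.22], [0.06, 2.58], [-1.02, 4.17], [0.09, 2.62], [-3.14, 3.14]. Speed limits (rad/s): [2.57, 2.57, 3.14, 3.14, 3.14, 3.14].

### API

Orientations are given as a rotation vector (axis times angle).
In Python, from plant import get_state, viewer, finish_job, spotter, bot gives the robot as it stands.
- The arm moves only by the tool step_arm, never from a script. Its argument "series" is a list of rows, each a list of 7 numbers: the shift along the tool's x, y, z in cm, then the turn, a rotation vector about the tool's x, y, z in rad, then the opening, from 0 (shut) to 1 (fully open). In form: [[tx, ty, tz, ax, ay, az, gripper], ...]. A call has 1 to 5 rows; each row shifts and turns the commanded pose from where the row before left it, along the tool's axes as they then stand; what a row does not reach is not made up. A row lasts 1/12 s, in which the tool goes at most 41.7 mm and 7.16 degrees, less where a joint would pass 70% of its speed; a pose out of reach is approached as far as the arm can. A call is refused whole if a number of a shift passes 4.17 or a number of a turn 0.125, either way. A call with a gripper value outside its range is refused whole. The fingers move at their own pace and stop on an object; "newtons" is the grip in N (left out, the last holds). Time passes only in rows, so rows that do not move let the fingers close. It gives the time, the measured TCP pose, the force and the opening at its end, in the units of the state.
- get_state(): the state, without advancing time (a new reading comes with each control period).
- viewer.capture(name): name is "scene" or "top"; returns (picture, depth): 400x640x3 uint8, red, green, blue; 400x640 float32, m along the optical axis (not along the pixel's ray), 0 where there is no reading.
- viewer.calibration(name): a dict with "fovy" (degrees; the focal length in pixels is half the picture's height over the tangent of half this angle, whatever the lens; pixels are square), "cx", "cy" (the principal point, pixels), "R" (3x3) and "t" (3): a world point X has camera coordinates R X + t. Camera axes: x right, y down, z forward; pixel columns grow to the right and rows downward; lengths in m; the calibration is good to about 2 mm. A picture is of the moment at which its call begins. calibration takes no time and is no camera call.
- finish_job(): hands the job in, once; it reports no verdict.
Trained networks look in the newest picture that a camera, given by its name, has taken for a name from the list of things; names that differ only in an ending like _2 or _b are one class to them, and where a whole thing is asked for, a point or a joint stands for the part that bears it (a point fixed in the world has none). Each returns a list of dicts, best first, with "score" (0 to 1); they miss things now and then, are a little off and sometimes report something else, mostly with a low value. They report only what shows in the picture. A call takes as long as a camera call.
- spotter.masks_of(camera, target): "region" (400x640 bool, what is visible of it) and "bbox" ([left, top, right, bottom] in pixels, round what is visible of it).
- spotter.pinpoint(camera, target): "position" ([column, row] in pixels: a listed point, or the origin of a listed thing).
The state is a dict: "t": time; "qpos": joint angles; "qvel": joint speeds; "tau": joint torques, N m; "position": TCP position; "tool_rot": TCP orientation; "contact_force": force on the tool from outside, world axes, zero at the start; "torque": the same for the moment, N m; "opening": finger opening in m.
Only numpy, scipy, OpenCV 4.12 (cv2) and the standard library are available. Lean on these libraries where they do the work, as an engineer would, in place of code of your own. Each camera call takes 0.05 s, during which the arm holds its last target.

## Working session

There is one attempt and no reset: what is moved stays moved. The work goes in short steps, Python scripts to look and compute and a tool call to move; the robot and the scene stay as the last step left them, time stands still between calls to the robot, and variables do not carry over. Pictures are saved under pics/ and viewed, and the job is handed in when it is done.

Besides the shell and the picture viewer there is one more tool, called after ">>>" as name(argument=value, ...) on one line, values as JSON. step_arm: Moves the arm, as the interface text tells. Its arguments: {"type":"object","properties":{"series":{"type":"array","items":{"type":"array","items":{"type":"number"}}},"newtons":{"type":"number"}},"required":["series"]}

```bash
ls; mkdir -p pics
cat > h.py <<'E'
import numpy as np, cv2
from plant import get_state, viewer, finish_job, spotter, bot
from scipy.spatial.transform import Rotation as Rn
def K(c):
    f=200/np.tan(np.radians(c['fovy'])/2); return f,c['cx'],c['cy']
def toworld(cam,u,v,z):
    c=viewer.calibration(cam); f,cx,cy=K(c)
    return c['R'].T@(np.array([(u-cx)/f*z,(v-cy)/f*z,z])-c['t'])
def ray(cam,u,v,h):
    "point on pixel ray at world height h"
    c=viewer.calibration(cam); f,cx,cy=K(c); R=np.array(c['R']);t=np.array(c['t'])
    o=-R.T@t; d=R.T@np.array([(u-cx)/f,(v-cy)/f,1.]); return o+d*(h-o[2])/d[2]
def cloud(cam,depth):
    c=viewer.calibration(cam); f,cx,cy=K(c); R=np.array(c['R']);t=np.array(c['t'])
    v,u=np.mgrid[0:400,0:640]; P=np.stack([(u-cx)/f*depth,(v-cy)/f*depth,depth],-1)
    return (P-t)@R
def proj(cam,X):
    c=viewer.calibration(cam); f,cx,cy=K(c); p=np.array(c['R'])@X+c['t']; return f*p[0]/p[2]+cx,f*p[1]/p[2]+cy
def save(img,n): cv2.imwrite('pics/'+n+'.png',img[...,::-1])
E
python3 - <<'E'
from h import *
s=get_state(); print({k:(np.round(v,3) if not isinstance(v,dict) else v) for k,v in s.items()})
for n in ['scene','top']:
    im,d=viewer.capture(n); save(im,n+'0'); np.save(n+'0.npy',d)
    c=viewer.calibration(n); print(n,c)
print(bot.nose_length)
E
```

```text
pics
{'t': np.float64(0.0), 'qpos': array([ 1.176,  0.053,  1.614,  0.   ,  1.476, -0.119]), 'qvel': array([-0.   ,  0.002, -0.   ,  0.   ,  0.   ,  0.002]), 'tau': array([ 3.0000e-03, -3.9368e+01, -3.7018e+01,  0.0000e+00,  7.0000e-03,
       -0.0000e+00]), 'position': array([0.17 , 0.601, 0.303]), 'tool_rot': array([-4.320e-01, -3.111e+00,  3.000e-03]), 'contact_force': array([-0.511, -0.072,  0.215]), 'torque': array([-0.023, -0.004,  0.014]), 'opening': np.float64(0.085)}
scene {'fovy': 43.38729043243658, 'cx': 318.69448178531263, 'cy': 202.56425842403416, 'R': array([[ 0.02215879,  0.99971361, -0.00903763],
       [ 0.77177808, -0.02285146, -0.63548124],
       [-0.63550577,  0.00710645, -0.77206342]]), 't': array([ 0.06824438, -0.39298358,  1.84390455])}
top {'fovy': 56.96241860966315, 'cx': 321.66601323211006, 'cy': 194.3905530218037, 'R': array([[ 0.00486408, -0.99998649, -0.00183467],
       [-0.97811983, -0.00437611, -0.20799628],
       [ 0.20798544,  0.00280624, -0.9781279 ]]), 't': array([-0.0833864 ,  0.60310987,  1.0093754 ])}
0.0726
```

View pics/scene0.png

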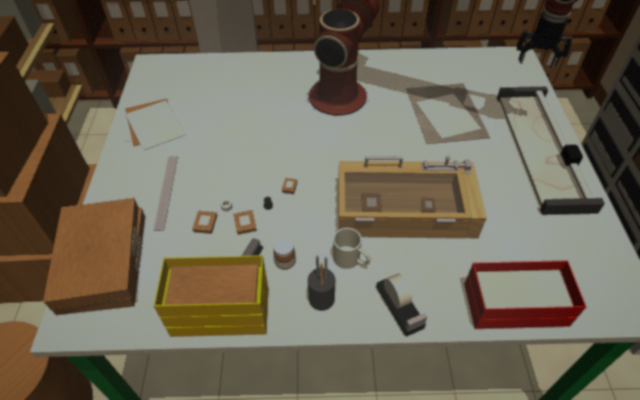

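View pics/top0.png

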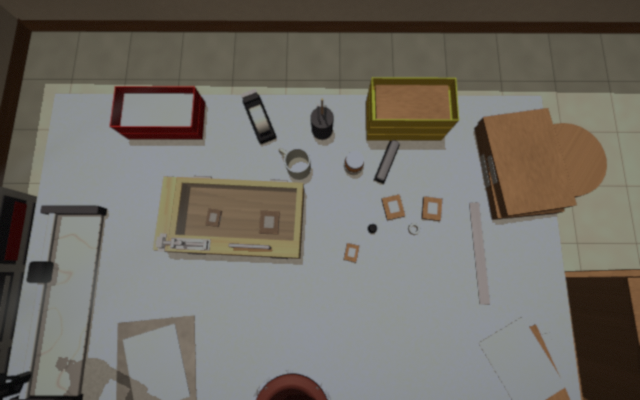

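Run:
```python
from h import *
d=np.load('top0.npy'); im=cv2.imread('pics/top0.png')
cv2.imwrite('pics/topz.png',cv2.resize(im[150:270,150:450],None,fx=2.6,fy=2.6,interpolation=cv2.INTER_CUBIC))
for n in ['keeper','lid_handle','lid_hinge','bolt_knob','bin_floor','chest','large_base','small_base','large1','small1','loupe','tape_roll','mug']:
    for cam in ['top','scene']:
        r=spotter.pinpoint(cam,n)
        print(n,cam,[(np.round(x['position'],1).tolist(),round(x['score'],2)) for x in r[:5]])
```

```text
keeper top [([159.3, 239.8], 0.81), ([179.9, 240.7], 0.6)]
keeper scene [([468.6, 164.9], 0.7), ([284.6, 261.5], 0.35)]
lid_handle top [([250.1, 244.6], 0.59)]
lid_handle scene [([382.7, 158.6], 0.81), ([272.1, 204.1], 0.24)]
lid_hinge top []
lid_hinge scene [([386.9, 215.2], 0.62)]
bolt_knob top [([179.6, 242.9], 0.7)]
bolt_knob scene [([446.9, 158.4], 0.54)]
bin_floor top [([249.7, 244.8], 0.18)]
bin_floor scene []
chest top [([241.9, 222.6], 0.71)]
chest scene [([397.8, 208.4], 0.56)]
large_base top []
large_base scene []
small_base top []
small_base scene [([447.1, 159.0], 0.63)]
large1 top [([389.9, 206.7], 0.85), ([430.6, 209.4], 0.63), ([371.9, 226.1], 0.44)]
large1 scene [([205.7, 223.2], 0.96), ([244.7, 226.5], 0.8)]
small1 top [([348.9, 254.1], 0.64)]
small1 scene [([288.7, 189.6], 0.57)]
loupe top [([371.7, 227.0], 0.54)]
loupe scene [([270.0, 205.9], 0.69)]
tape_roll top [([412.1, 229.6], 0.64)]
tape_roll scene [([225.8, 208.9], 0.55)]
mug top [([297.4, 166.7], 0.86)]
mug scene [([341.5, 253.3], 0.76)]
```

View pics/topz.png

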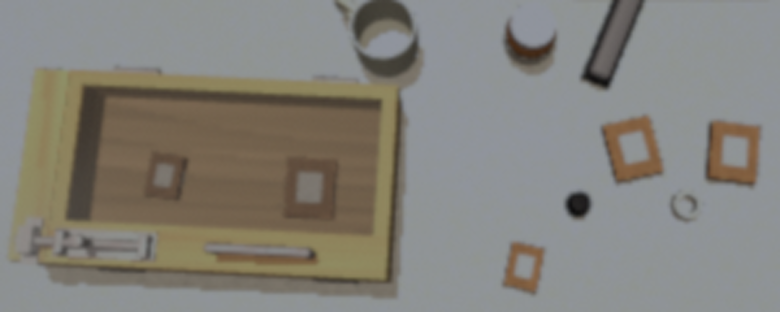

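```bash
cat >> h.py <<'E'
def boxes(cam,d,zr=(0.012,0.024),reg=None):
    """find flat top blobs in world grid"""
    P=cloud(cam,d); m=(d>0)&(P[...,2]>zr[0])&(P[...,2]<zr[1])
    if reg is not None: m&=(P[...,0]>reg[0])&(P[...,0]<reg[1])&(P[...,1]>reg[2])&(P[...,1]<reg[3])
    n,l,st,ce=cv2.connectedComponentsWithStats(m.astype(np.uint8))
    out=[]
    for i in range(1,n):
        if st[i,4]<60: continue
        q=P[l==i]; r=cv2.minAreaRect((q[:,:2]*1000).astype(np.float32))
        out.append((np.round(np.array(r[0])),np.round(r[1]),round(r[2],1),st[i,4],np.round(q[:,2].mean(),4),np.round(ce[i])))
    return out
E
python3 - <<'E'
from h import *
for cam in ['top','scene']:
    d=np.load(cam+'0.npy'); P=cloud(cam,d)
    print(cam)
    for o in boxes(cam,d,reg=(.3,1.0,-.7,.5)): print(o)
    print('lid',[o for o in boxes(cam,d,(0.085,0.105),(.3,1,-.3,.5))])
    print('rail',boxes(cam,d,(0.125,0.16),(.3,1,-.3,.5)))
    print('bolt',boxes(cam,d,(0.108,0.16),(.3,1,-.3,.5)))
    print('inside',boxes(cam,d,(0.02,0.035),(.3,1,-.3,.5)))
    z=P[...,2][(d>0)&(abs(P[...,2])<.01)]; print('tablez',np.median(z),z.std())
E
```

```text
top
(array([816., 323.]), array([ 63., 125.]), 45.2, np.int32(69), np.float64(0.0184), array([194., 131.]))
(array([ 795., -335.]), array([238.,  33.]), 82.4, np.int32(114), np.float64(0.0179), array([403., 138.]))
(array([ 659., -581.]), array([237.,   6.]), 5.5, np.int32(160), np.float64(0.018), array([486., 183.]))
(array([ 577., -296.]), array([68., 56.]), 13.4, np.int32(412), np.float64(0.017), array([393., 207.]))
(array([ 573., -413.]), array([57., 69.]), 83.1, np.int32(418), np.float64(0.017), array([432., 208.]))
(array([ 512., -356.]), array([31., 30.]), 89.9, np.int32(72), np.float64(0.0174), array([414., 228.]))
(array([ 440., -168.]), array([38., 50.]), 78.5, np.int32(223), np.float64(0.0172), array([351., 252.]))
lid [(array([859., 399.]), array([202., 134.]), 89.8, np.int32(590), np.float64(0.0963), array([166., 107.])), (array([ 849., -259.]), array([113.,  81.]), 0.0, np.int32(124), np.float64(0.0965), array([379., 124.])), (array([839., 112.]), array([57., 35.]), 23.4, np.int32(189), np.float64(0.0911), array([257., 115.])), (array([828., -79.]), array([68., 68.]), 
[... 3730 characters left out ...]
rray([347., 242.])), (array([730.,   0.]), array([94., 29.]), 81.9, np.int32(117), np.float64(0.0268), array([350., 261.])), (array([ 732., -179.]), array([22., 57.]), 0.1, np.int32(64), np.float64(0.0281), array([283., 262.])), (array([908., 370.]), array([238., 109.]), 57.3, np.int32(325), np.float64(0.0277), array([504., 316.])), (array([864., 118.]), array([160.,  59.]), 24.2, np.int32(674), np.float64(0.0278), array([400., 309.])), (array([855., -81.]), array([67., 27.]), 90.0, np.int32(68), np.float64(0.0284), array([321., 303.])), (array([ 926., -257.]), array([20., 80.]), 13.9, np.int32(96), np.float64(0.0272), array([251., 329.]))]
tablez -0.0010292857749394722 0.0029783117621503155
```

Run:
```python
from h import *
for cam in ['top','scene']:
    d=np.load(cam+'0.npy'); P=cloud(cam,d)
    m=(P[...,2]>.116)&(P[...,2]<.15)&(P[...,0]>.42)&(P[...,0]<.5)&(P[...,1]>.2)&(P[...,1]<.4)
    q=P[m]; print(cam,np.round(q[np.argsort(q[:,1])],3)[::max(1,len(q)//50)].tolist())
    im=cv2.imread(f'pics/{cam}0.png')
    c=(140,220,220,270) if cam=='top' else (420,145,490,185)
    z=cv2.resize(im[c[1]:c[3],c[0]:c[2]],None,fx=9,fy=9,interpolation=cv2.INTER_CUBIC); cv2.imwrite(f'pics/bolt_{cam}.png',z)
```

```text
top [[0.46, 0.289, 0.138], [0.458, 0.29, 0.136], [0.455, 0.29, 0.136], [0.457, 0.29, 0.12], [0.459, 0.291, 0.127], [0.455, 0.291, 0.139], [0.458, 0.291, 0.139], [0.459, 0.291, 0.118], [0.46, 0.292, 0.138], [0.456, 0.292, 0.123], [0.453, 0.292, 0.136], [0.454, 0.292, 0.121], [0.463, 0.293, 0.135], [0.453, 0.293, 0.126], [0.455, 0.294, 0.139], [0.453, 0.294, 0.137], [0.46, 0.294, 0.139], [0.458, 0.294, 0.137], [0.462, 0.294, 0.117], [0.463, 0.295, 0.138], [0.455, 0.296, 0.139], [0.453, 0.297, 0.137], [0.461, 0.298, 0.136], [0.458, 0.298, 0.136], [0.463, 0.298, 0.135], [0.452, 0.298, 0.139], [0.455, 0.299, 0.139], [0.458, 0.3, 0.138], [0.46, 0.3, 0.137], [0.449, 0.326, 0.116], [0.446, 0.349, 0.119], [0.467, 0.349, 0.116], [0.473, 0.349, 0.117], [0.451, 0.349, 0.118], [0.462, 0.35, 0.12], [0.459, 0.35, 0.118], [0.467, 0.351, 0.118], [0.473, 0.352, 0.117], [0.446, 0.352, 0.117], [0.454, 0.352, 0.118], [0.459, 0.353, 0.117], [0.462, 0.354, 0.117], [0.465, 0.354, 0.117], [0.467, 0.355, 0.116], [0.473, 0.355, 0.117], [0.451, 0.355, 0.118], [0.456, 0.355, 0.119], [0.462, 0.357, 0.116], [0.465
[... 754 characters left out ...]
465, 0.294, 0.138], [0.461, 0.294, 0.125], [0.467, 0.294, 0.135], [0.464, 0.295, 0.12], [0.468, 0.295, 0.132], [0.461, 0.295, 0.138], [0.461, 0.295, 0.121], [0.465, 0.295, 0.116], [0.456, 0.296, 0.136], [0.465, 0.297, 0.137], [0.46, 0.298, 0.136], [0.46, 0.298, 0.12], [0.455, 0.299, 0.135], [0.466, 0.348, 0.116], [0.462, 0.348, 0.116], [0.463, 0.351, 0.117], [0.458, 0.352, 0.116], [0.47, 0.353, 0.116], [0.466, 0.353, 0.116], [0.451, 0.354, 0.117], [0.475, 0.354, 0.117], [0.479, 0.356, 0.117], [0.476, 0.357, 0.118], [0.45, 0.357, 0.116], [0.472, 0.358, 0.117], [0.454, 0.359, 0.116], [0.479, 0.359, 0.117], [0.45, 0.36, 0.116], [0.463, 0.36, 0.116], [0.471, 0.361, 0.117], [0.451, 0.362, 0.117]]
```

View pics/bolt_top.png

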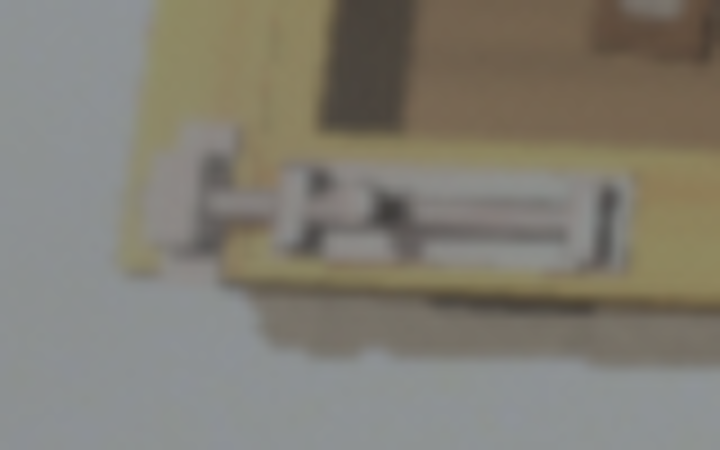

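View pics/bolt_scene.png

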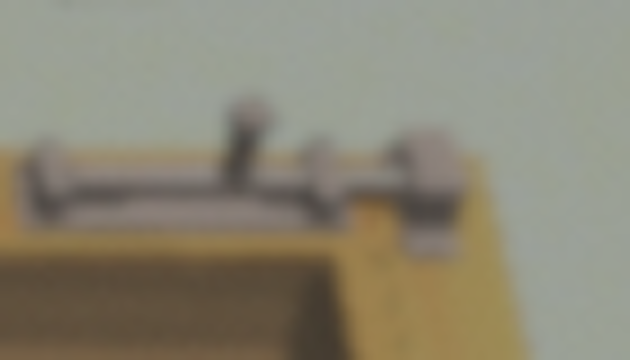

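>>> step_arm(series=[[0,0,0,0,0,0.12,0],[0,0,0,0,0,0.12,0],[0,0,0,0,0,0.12,0],[0,0,0,0,0,0.12,0],[0,0,0,0,0,0.12,0]], newtons=30)

```text
t: 1.82
position: [0.1702, 0.6014, 0.3039]
tool_rot: [1.341, 2.841, -0.0]
contact_force: [-0.1, -1.2, -0.3]
opening: 0.0252
```

>>> step_arm(series=[[0,0,0,0,0,0.12,0],[0,0,0,0,0,0.12,0],[0,0,0,0,0,0.12,0],[0,0,0,0,0,0.12,0],[0,0,0,0,0,0.12,0]])

```text
t: 2.23
position: [0.1702, 0.6014, 0.3039]
tool_rot: [-2.12, -2.318, -0.0]
contact_force: [-0.1, 0.6, 0.6]
opening: -0.0
```

>>> step_arm(series=[[0,0,0,0,0,0.12,0],[0,0,0,0,0,0.015,0],[0,0,0,0,0,0,0]])

```text
t: 2.48
position: [0.1702, 0.6014, 0.3039]
tool_rot: [-2.263, -2.179, 0.0]
contact_force: [0.4, 0.0, -0.0]
opening: 0.0001
```

```bash
cat >> h.py <<'E'
def go(x,y,z,yaw=None,grasp=0.0):
    """print tool-frame delta (cm) to TCP target; yaw = desired world angle(deg) of tool y"""
    s=get_state(); R=Rn.from_rotvec(s['tool_rot']).as_matrix()
    p=np.array(s['position']); d=np.array([x,y,z])-p
    ya=np.degrees(np.arctan2(R[1,1],R[0,1]))
    print('t',round(float(s['t']),2),'pos',np.round(p,4),'tooly ang',round(ya,2),'toolz',np.round(R[:,2],3),'F',np.round(s['contact_force'],1),'open',round(float(s['opening']),4))
    if yaw is not None:
        dy=(yaw-ya+90)%180-90; print('turn about tool z (rad, mod pi):',round(-np.radians(dy),3))
    print('world d cm',np.round(d*100,2),'tool d cm now',np.round(R.T@d*100,2))
    if yaw is not None:
        R2=Rn.from_euler('z',dy,degrees=True).as_matrix()@R; print('tool d after turn',np.round(R2.T@d*100,2))
E
python3 -c "
from h import *
go(.460,.325,.22,-2.3)"
```

```text
t 2.48 pos [0.1702 0.6014 0.3039] tooly ang -2.17 toolz [-0. -0. -1.] F [ 0.4  0.  -0. ] open 0.0001
turn about tool z (rad, mod pi): 0.002
world d cm [ 28.98 -27.64  -8.39] tool d cm now [-26.52  30.     8.39]
tool d after turn [-26.45  30.07   8.39]
```

>>> step_arm(series=[[-2.2,2.5,0.7,0,0,0,0],[-2.2,2.5,0.7,0,0,0,0],[-2.2,2.5,0.7,0,0,0,0],[-2.2,2.5,0.7,0,0,0,0],[-2.2,2.5,0.7,0,0,0,0]])

```text
t: 2.9
position: [0.2915, 0.4854, 0.2687]
tool_rot: [2.262, 2.18, 0.001]
contact_force: [0.1, 0.3, -0.2]
opening: -0.0005
```

>>> step_arm(series=[[-2.2,2.5,0.7,0,0,0,0],[-2.2,2.5,0.7,0,0,0,0],[-2.2,2.5,0.7,0,0,0,0],[-2.2,2.5,0.7,0,0,0,0],[-2.2,2.5,0.7,0,0,0,0]])

```text
t: 3.32
position: [0.4122, 0.3703, 0.2338]
tool_rot: [2.262, 2.18, 0.001]
contact_force: [0.1, 1.0, 0.8]
opening: 0.0002
```

>>> step_arm(series=[[-2.2,2.5,0.7,0,0,0,0],[-2.2,2.5,0.7,0,0,0,0],[0,0,0,0,0,0,0],[0,0,0,0,0,0,0]])

```text
t: 3.65
position: [0.4601, 0.3244, 0.2194]
tool_rot: [-2.266, -2.175, 0.002]
contact_force: [0.8, 0.4, 0.6]
opening: 0.0002
```

```bash
python3 -c "
from h import *
go(.460,.326,.1915)
for n in ['scene','top']:
    im,d=viewer.capture(n); save(im,n+'1'); np.save(n+'1.npy',d)
    P=cloud(n,d); s=get_state(); p=s['position']
    m=(abs(P[...,0]-p[0])<.035)&(abs(P[...,1]-p[1])<.035)&(P[...,2]>.142)&(P[...,2]<.19)
    q=P[m]; print(n,len(q),q.min(0),q.max(0),q.mean(0))
    u,v=[int(a) for a in proj(n,np.array([p[0],p[1],p[2]-.073]))]; print(u,v)
    cv2.circle(im,(u,v),2,(255,0,0),1)
    save(cv2.resize(im[v-45:v+45,u-60:u+60],None,fx=5,fy=5),n+'1z')
"
```

```text
t 3.65 pos [0.4601 0.3244 0.2194] tooly ang -2.35 toolz [-0.001 -0.    -1.   ] F [0.8 0.4 0.6] open 0.0002
world d cm [-0.01  0.16 -2.79] tool d cm now [ 0.16 -0.01  2.79]
scene 70 [0.45142978 0.31080259 0.14257525] [0.48040137 0.33480087 0.1887704 ] [0.46921804 0.31863707 0.1658852 ]
459 154
top 66 [0.44120743 0.31307358 0.15182214] [0.48349527 0.33090373 0.18996146] [0.45807307 0.31784104 0.17146371]
165 241
```

View pics/scene1z.png

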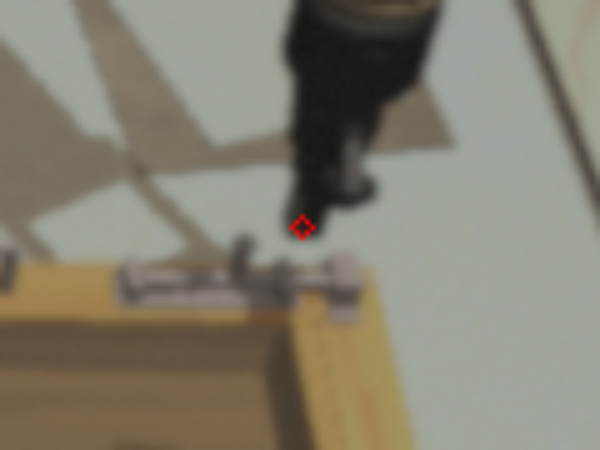

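View pics/top1z.png

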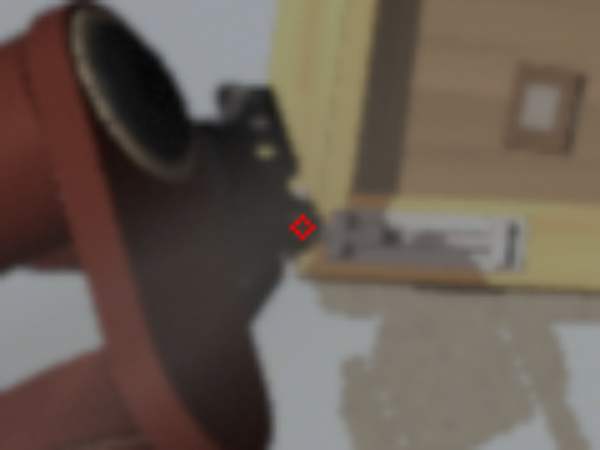

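>>> step_arm(series=[[0,0,1.4,0,0,0,0],[0,0,1.4,0,0,0,0],[0.5,0,0,0,0,0,0],[0.5,0,0,0,0,0,0],[0.5,0,0,0,0,0,0]])

```text
t: 4.17
position: [0.4596, 0.3418, 0.1921]
tool_rot: [-2.264, -2.178, -0.001]
contact_force: [0.5, 0.5, 0.4]
opening: 0.0002
```

>>> step_arm(series=[[0.5,0,0,0,0,0,0],[0.5,0,0,0,0,0,0],[0.5,0,0,0,0,0,0],[0.5,0,0,0,0,0,0]])

```text
t: 4.5
position: [0.461, 0.3613, 0.1924]
tool_rot: [2.265, 2.177, 0.001]
contact_force: [-0.5, 0.2, 0.0]
opening: -0.0004
```

>>> step_arm(series=[[0.3,0,0,0,0,0,0],[0.3,0,0,0,0,0,0]])

```text
t: 4.67
position: [0.4611, 0.367, 0.192]
tool_rot: [2.265, 2.177, 0.0]
contact_force: [-0.1, -0.5, 0.4]
opening: -0.0001
```

>>> step_arm(series=[[-2,0,0,0,0,0,0],[-2,0,0,0,0,0,0],[-0.8,0,0,0,0,0,0],[-0.5,0,0,0,0,0,0],[-0.5,0,0,0,0,0,0]])

```text
t: 5.08
position: [0.4587, 0.3088, 0.192]
tool_rot: [-2.265, -2.175, -0.002]
contact_force: [0.6, 2.1, -1.5]
opening: -0.0
```

>>> step_arm(series=[[-0.5,0,0,0,0,0,0],[-0.5,0,0,0,0,0,0],[-0.5,0,0,0,0,0,0],[-0.5,0,0,0,0,0,0]])

```text
t: 5.42
position: [0.4578, 0.2885, 0.1919]
tool_rot: [-2.265, -2.177, -0.0]
contact_force: [0.0, 2.1, -1.0]
opening: -0.0001
```

>>> step_arm(series=[[-0.4,0,0,0,0,0,0],[-0.3,0,0,0,0,0,0]])

```text
t: 5.58
position: [0.4576, 0.2814, 0.1919]
tool_rot: [-2.265, -2.176, -0.001]
contact_force: [-0.3, 8.9, -0.8]
opening: 0.0001
```

>>> step_arm(series=[[-0.15,0,0,0,0,0,0],[0,0,0,0,0,0,0]])

```text
t: 5.75
position: [0.4575, 0.2812, 0.192]
tool_rot: [-2.264, -2.174, -0.005]
contact_force: [0.6, 8.7, -2.4]
opening: 0.0003
```

>>> step_arm(series=[[0.5,0,-2,0,0,0,0],[0,0,-2,0,0,0,0]])

```text
t: 5.92
position: [0.4569, 0.2846, 0.2307]
tool_rot: [-2.265, -2.177, 0.007]
contact_force: [0.3, 0.3, 0.5]
opening: 0.0002
```

```bash
python3 -c "
from h import *
go(.4525,.1115,.21)
im,d=viewer.capture('scene'); save(im,'s2'); save(cv2.resize(im[130:200,350:490],None,fx=5,fy=5),'s2z')
"
```

```text
t 5.92 pos [0.4569 0.2846 0.2307] tooly ang -2.27 toolz [-0.003 -0.003 -1.   ] F [0.3 0.3 0.5] open 0.0002
world d cm [ -0.44 -17.31  -2.07] tool d cm now [-17.31   0.26   2.11]
```

View pics/s2z.png

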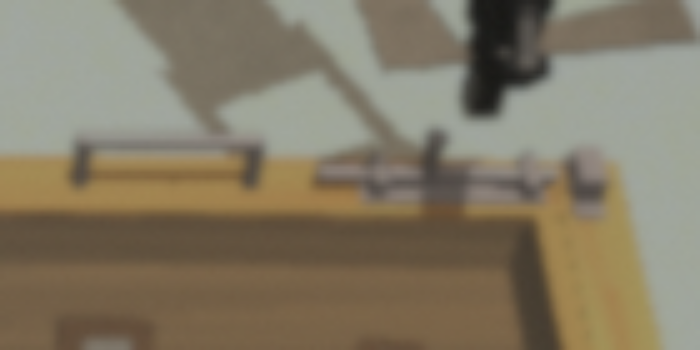

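>>> step_arm(series=[[-3.5,0.05,0,0,0,0,0.6],[-3.5,0.05,0,0,0,0,0.6],[-3.5,0.05,0,0,0,0,0.6],[-3.5,0.05,0,0,0,0,0.6],[-3.3,0.05,0,0,0,0,0.6]])

```text
t: 6.38
position: [0.453, 0.1101, 0.232]
tool_rot: [2.264, 2.176, -0.001]
contact_force: [0.1, -1.3, 0.1]
opening: 0.0512
```

>>> step_arm(series=[[0,0,0,0,0,0,0.6],[0,0,0,0,0,0,0.6],[0,0,1.5,0,0,0,0.6],[0,0,1.5,0,0,0,0.6],[0,0,1.5,0,0,0,0.6]])

```text
t: 6.8
position: [0.4536, 0.1128, 0.1868]
tool_rot: [2.263, 2.177, 0.001]
contact_force: [-1.0, -0.1, 0.6]
opening: 0.0511
```

```bash
python3 -c "
from h import *
go(.4515,.1115,.1855)
"
```

```text
t 6.8 pos [0.4536 0.1128 0.1868] tooly ang -2.23 toolz [ 0.001 -0.    -1.   ] F [-1.  -0.1  0.6] open 0.0511
world d cm [-0.21 -0.13 -0.13] tool d cm now [-0.13 -0.21  0.13]
```

>>> step_arm(series=[[0,-0.1,0,0,0,0,0],[0,0,0,0,0,0,0],[0,0,0,0,0,0,0],[0,0,0,0,0,0,0]], newtons=40)

```text
t: 7.13
position: [0.4504, 0.1128, 0.1876]
tool_rot: [-2.26, -2.173, 0.009]
contact_force: [-13.0, 0.2, 7.4]
opening: 0.0087
```

Run:
```python
from h import *
s=get_state(); p=np.array(s['position']); g=p.copy(); g[2]-=.054
print(p,s['contact_force'],s['opening'])
r=np.hypot(.188,.045); a0=np.arctan2(.045,-.188)
prev=np.array([-.188,.045]); 
for k,th in enumerate(np.arange(0,1.681,.06)[1:]):
    a=a0-th; q=r*np.array([np.cos(a),np.sin(a)]); dd=(q-prev)*100; prev=q
    print(k+1,round(th,2),'y %.2f z %.2f'%(dd[0],-dd[1]), np.round(q-[-.188,.045],3))
```

```text
[0.45037492 0.11281466 0.18762408] [-13.01639358   0.19912843   7.40482796] 0.008695455859459841
1 0.06 y 0.30 z -1.12 [0.003 0.011]
2 0.12 y 0.37 z -1.10 [0.007 0.022]
3 0.18 y 0.44 z -1.07 [0.011 0.033]
4 0.24 y 0.50 z -1.05 [0.016 0.043]
5 0.3 y 0.56 z -1.01 [0.022 0.054]
6 0.36 y 0.62 z -0.98 [0.028 0.063]
7 0.42 y 0.68 z -0.94 [0.035 0.073]
8 0.48 y 0.73 z -0.90 [0.042 0.082]
9 0.54 y 0.79 z -0.85 [0.05 0.09]
10 0.6 y 0.84 z -0.80 [0.058 0.098]
11 0.66 y 0.88 z -0.75 [0.067 0.106]
12 0.72 y 0.93 z -0.70 [0.076 0.113]
13 0.78 y 0.97 z -0.64 [0.086 0.119]
14 0.84 y 1.00 z -0.58 [0.096 0.125]
15 0.9 y 1.04 z -0.52 [0.106 0.13 ]
16 0.96 y 1.07 z -0.46 [0.117 0.135]
17 1.02 y 1.09 z -0.39 [0.128 0.139]
18 1.08 y 1.11 z -0.33 [0.139 0.142]
19 1.14 y 1.13 z -0.26 [0.15  0.145]
20 1.2 y 1.14 z -0.19 [0.162 0.147]
21 1.26 y 1.15 z -0.12 [0.173 0.148]
22 1.32 y 1.16 z -0.05 [0.185 0.148]
23 1.38 y 1.16 z 0.02 [0.197 0.148]
24 1.44 y 1.16 z 0.09 [0.208 0.147]
25 1.5 y 1.15 z 0.16 [0.22  0.146]
26 1.56 y 1.14 z 0.22 [0.231 0.143]
27 1.62 y 1.12 z 0.29 [0.242 0.141]
28 1.68 y 1.10 z 0.36 [0.253 0.137]
```

>>> step_arm(series=[[0,0.1,-1.1,0,0,0,0],[0,0.35,-1.1,0,0,0,0],[0,0.44,-1.07,0,0,0,0],[0,0.5,-1.05,0,0,0,0],[0,0.56,-1.0,0,0,0,0]])

```text
t: 7.55
position: [0.4708, 0.1118, 0.2407]
tool_rot: [-2.262, -2.174, 0.005]
contact_force: [-8.4, 2.8, -5.1]
opening: 0.0082
```

>>> step_arm(series=[[0,0.62,-0.98,0,0,0,0],[0,0.68,-0.94,0,0,0,0],[0,0.73,-0.9,0,0,0,0],[0,0.79,-0.85,0,0,0,0],[0,0.84,-0.8,0,0,0,0]])

```text
t: 7.97
position: [0.5067, 0.1103, 0.2869]
tool_rot: [-2.261, -2.173, 0.009]
contact_force: [-13.5, 2.6, 2.6]
opening: 0.0081
```

>>> step_arm(series=[[0,0.86,-0.75,0,0,0,0],[0,0.92,-0.7,0,0,0,0],[0,0.96,-0.64,0,0,0,0],[0,1.0,-0.58,0,0,0,0],[0,1.03,-0.52,0,0,0,0]])

```text
t: 8.38
position: [0.5558, 0.1081, 0.3216]
tool_rot: [-2.264, -2.176, 0.003]
contact_force: [-10.9, 1.3, 7.8]
opening: 0.0087
```

>>> step_arm(series=[[0,1.07,-0.46,0,0,0,0],[0,1.09,-0.39,0,0,0,0],[0,1.11,-0.33,0,0,0,0],[0,1.13,-0.26,0,0,0,0],[0,1.14,-0.19,0,0,0,0]])

```text
t: 8.8
position: [0.6124, 0.1056, 0.3392]
tool_rot: [2.263, 2.175, 0.003]
contact_force: [-7.7, -0.2, 7.4]
opening: 0.0085
```

>>> step_arm(series=[[0,1.15,-0.12,0,0,0,0],[0,1.16,-0.05,0,0,0,0],[0,1.16,0.02,0,0,0,0],[0,1.16,0.09,0,0,0,0],[0,1.15,0.16,0,0,0,0]])

```text
t: 9.22
position: [0.6705, 0.1031, 0.3376]
tool_rot: [2.263, 2.174, 0.004]
contact_force: [-2.8, 0.1, 4.9]
opening: 0.0084
```

>>> step_arm(series=[[0,1.14,0.22,0,0,0,0],[0,1.12,0.29,0,0,0,0],[0,0.6,0.18,0,0,0,0],[0,0.3,0.1,0,0,0,0]])

```text
t: 9.55
position: [0.6983, 0.102, 0.3313]
tool_rot: [-2.261, -2.172, 0.014]
contact_force: [-35.4, -1.8, 22.5]
opening: 0.0081
```

>>> step_arm(series=[[0,-0.3,-0.1,0,0,0,0],[0,0,0,0,0,0,0.25],[0,0,0,0,0,0,0.25],[0,0,0,0,0,0,0.25]])

```text
t: 9.88
position: [0.6988, 0.1021, 0.3274]
tool_rot: [2.263, 2.174, 0.004]
contact_force: [-0.4, -0.1, -0.1]
opening: 0.021
```

>>> step_arm(series=[[0,0,-1.5,0,0,0,0.25],[0,0,-2,0,0,0,0.25],[0,0,-3,0,0,0,0.25],[0,0,-3,0,0,0,0.25],[0,0,0,0,0,0,0.25]])

```text
t: 10.3
position: [0.6992, 0.1023, 0.4306]
tool_rot: [2.259, 2.17, 0.016]
contact_force: [0.5, -0.3, 2.2]
opening: 0.0217
```

Run:
```python
from h import *
go(.57,-.29,.2,90)
for n in ['scene','top']:
    im,d=viewer.capture(n); save(im,n+'3'); np.save(n+'3.npy',d)
    print(n)
    for o in boxes(n,d,reg=(.3,.65,-.55,0)): print(o)
    print('inside',boxes(n,d,(0.02,0.036),(.44,.63,0,.33)))
```

```text
t 10.3 pos [0.6992 0.1023 0.4306] tooly ang -2.3 toolz [ 0.014  0.    -1.   ] F [ 0.5 -0.3  2.2] open 0.0217
turn about tool z (rad, mod pi): 1.531
world d cm [-12.92 -39.23 -23.06] tool d cm now [-39.74 -11.66  22.86]
tool d after turn [-12.94  38.9   23.6 ]
scene
(array([ 445., -170.]), array([38., 55.]), 79.2, np.int32(154), np.float64(0.0168), array([289., 184.]))
(array([ 515., -358.]), array([32., 34.]), 71.6, np.int32(67), np.float64(0.017), array([225., 204.]))
(array([ 577., -415.]), array([58., 73.]), 82.8, np.int32(365), np.float64(0.0169), array([204., 221.]))
(array([ 581., -298.]), array([74., 56.]), 13.7, np.int32(373), np.float64(0.0171), array([244., 221.]))
inside []
top
(array([ 577., -296.]), array([68., 57.]), 12.4, np.int32(416), np.float64(0.0173), array([393., 207.]))
(array([ 573., -413.]), array([58., 69.]), 82.7, np.int32(419), np.float64(0.0172), array([432., 208.]))
(array([ 512., -356.]), array([31., 30.]), 89.8, np.int32(70), np.float64(0.0175), array([414., 228.]))
(array([ 440., -167.]), array([38., 50.]), 78.0, np.int32(220), np.float64(0.0173), array([351., 252.]))
inside [(array([626.,  82.]), array([163.,   2.]), 87.4, np.int32(67), np.float64(0.0281), array([268., 189.])), (array([528.,  76.]), array([56., 69.]), 88.4, np.int32(435), np.float64(0.0274), array([269., 222.]))]
```

View pics/scene3.png

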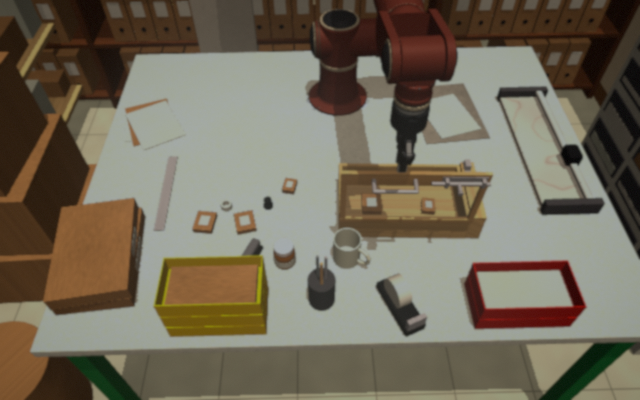

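View pics/top3.png

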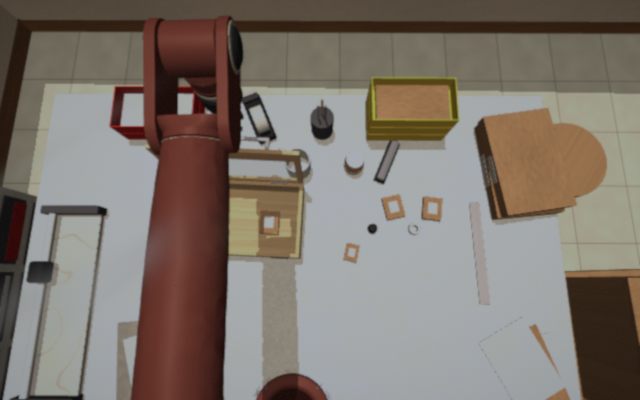

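Run:
```python
from h import *
print(np.round(get_state()['qpos'],2))
go(.577,-.296,.14,102.6)
print(ray('top',372,228,.02))
```

```text
[ 0.04  0.2   1.26 -0.    1.68  0.08]
t 10.4 pos [0.6984 0.1023 0.4242] tooly ang -2.3 toolz [ 0.006  0.    -1.   ] F [-0.8  0.2  0.2] open 0.0213
turn about tool z (rad, mod pi): 1.311
world d cm [-12.14 -39.83 -28.42] tool d cm now [-40.29 -10.71  28.35]
tool d after turn [-20.55  36.05  28.63]
[ 0.51126746 -0.23051788  0.02      ]
```

>>> step_arm(series=[[-4,0,0,0,0,0.12,0.8],[-4,0,0,0,0,0.12,0.8],[0,0,0,0,0,0.12,0.8],[0,0,0,0,0,0.12,0.8],[0,0,0,0,0,0.12,0.8]])

```text
t: 10.82
position: [0.6895, 0.0218, 0.4184]
tool_rot: [-2.812, -1.399, 0.004]
contact_force: [-1.2, 0.6, 0.5]
opening: 0.0684
```

>>> step_arm(series=[[0,0,0,0,0,0.12,0.8],[0,0,0,0,0,0.12,0.8],[0,0,0,0,0,0.12,0.8],[0,0,0,0,0,0.12,0.8],[0,0,0,0,0,0.12,0.8]])

```text
t: 11.23
position: [0.6896, 0.0228, 0.4184]
tool_rot: [-3.1, -0.508, 0.004]
contact_force: [1.3, -0.0, 0.4]
opening: 0.0686
```

>>> step_arm(series=[[0,0,0,0,0,0.11,0.8],[0,0,0,0,0,0,0.8]])

```text
t: 11.4
position: [0.6896, 0.0228, 0.4185]
tool_rot: [-3.122, -0.343, 0.004]
contact_force: [-0.2, -0.5, -0.8]
opening: 0.0683
```

Run:
```python
from h import *
go(.577,-.296,.14,102.6)
```

```text
t 11.4 pos [0.6896 0.0228 0.4185] tooly ang -77.45 toolz [-0.003  0.    -1.   ] F [-0.2 -0.5 -0.8] open 0.0683
turn about tool z (rad, mod pi): -0.001
world d cm [-11.26 -31.88 -27.85] tool d cm now [-17.85  28.69  27.88]
tool d after turn [-17.87  28.68  27.88]
```

>>> step_arm(series=[[-2,3.2,0.5,0,0,0,0.8],[-2,3.2,0.5,0,0,0,0.8],[-2,3.2,1,0,0,0,0.8],[-2,3.2,1,0,0,0,0.8],[-2,3.2,1.5,0,0,0,0.8]])

```text
t: 11.82
position: [0.6266, -0.1566, 0.3752]
tool_rot: [3.121, 0.352, 0.001]
contact_force: [1.3, -1.3, 0.1]
opening: 0.0685
```

>>> step_arm(series=[[-2,3.2,1.5,0,0,0,0.8],[-2,3.2,1.5,0,0,0,0.8],[-1.9,3.2,1.5,0,0,0,0.8],[-1.9,3.1,1.5,0,0,0,0.8],[0,0,4,0,0,0,0.8]])

```text
t: 12.23
position: [0.5785, -0.3029, 0.2797]
tool_rot: [3.114, 0.341, 0.009]
contact_force: [1.3, -0.2, 0.2]
opening: 0.0682
```

>>> step_arm(series=[[0,0,4,0,0,0,0.8],[0,0,4,0,0,0,0.8],[0,0,4,0,0,0,0.8],[0,0,0,0,0,0,0.8]])

```text
t: 12.57
position: [0.5736, -0.2929, 0.1437]
tool_rot: [-3.11, -0.348, 0.023]
contact_force: [-2.1, 1.1, -2.2]
opening: 0.0683
```

Run:
```python
from h import *
go(.577,-.296,.0725,102.6)
```

```text
t 12.57 pos [ 0.5736 -0.2929  0.1437] tooly ang -77.23 toolz [-0.016  0.011 -1.   ] F [-2.1  1.1 -2.2] open 0.0683
turn about tool z (rad, mod pi): 0.003
world d cm [ 0.34 -0.31 -7.12] tool d cm now [0.36 0.47 7.11]
tool d after turn [0.36 0.47 7.11]
```

>>> step_arm(series=[[0,0.1,2.5,0,0,0,0.82],[0,0,1.5,0,0,0,0.82],[0,0,0,0,0,0,0.82]])

```text
t: 12.82
position: [0.5777, -0.2961, 0.1123]
tool_rot: [-3.119, -0.348, 0.007]
contact_force: [-0.0, 0.0, -0.9]
opening: 0.0702
```

Run:
```python
from h import *
go(.577,-.296,.0725,102.6)
for n in ['scene']:
    im,d=viewer.capture(n); save(cv2.resize(im[160:250,190:310],None,fx=5,fy=5),'p1')
```

```text
t 12.82 pos [ 0.5777 -0.2961  0.1123] tooly ang -77.27 toolz [-0.005  0.003 -1.   ] F [-0.   0.  -0.9] open 0.0702
turn about tool z (rad, mod pi): 0.002
world d cm [-0.07  0.01 -3.98] tool d cm now [-0.05 -0.01  3.98]
tool d after turn [-0.05 -0.01  3.98]
```

View pics/p1.png

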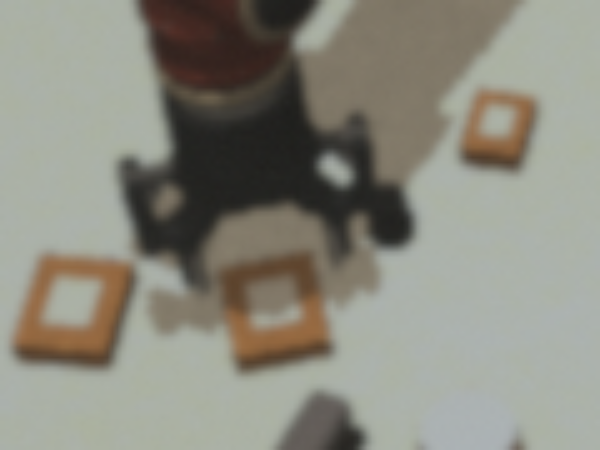

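>>> step_arm(series=[[0,0,1.5,0,0,0,0.82],[0,0,1.5,0,0,0,0.82],[0,0,0.9,0,0,0,0.82],[0,0,0,0,0,0,0.82]])

```text
t: 13.2
position: [0.5777, -0.296, 0.073]
tool_rot: [-3.119, -0.346, 0.006]
contact_force: [0.2, -0.3, 0.6]
opening: 0.0701
```

>>> step_arm(series=[[0,0,0,0,0,0,0.5],[0,0,0,0,0,0,0.5],[0,0,0,0,0,0,0.5],[0,0,0,0,0,0,0.5]], newtons=40)

```text
t: 13.53
position: [0.5794, -0.2972, 0.0765]
tool_rot: [3.122, 0.346, 0.001]
contact_force: [0.1, -0.1, -1.4]
opening: 0.055
```

>>> step_arm(series=[[0,0,-2,0,0,0,0.5],[0,0,-3,0,0,0,0.5],[0,0,-4,0,0,0,0.5],[0,0,-4,0,0,0,0.5],[0,0,-2,0,0,0,0.5]])

```text
t: 13.95
position: [0.5807, -0.298, 0.2326]
tool_rot: [3.117, 0.346, 0.01]
contact_force: [2.5, -0.2, -1.3]
opening: 0.0547
```

>>> step_arm(series=[[0,0,0,0,0,0.12,0.5],[0,0,0,0,0,0.12,0.5],[0,0,0,0,0,0,0.5]])

```text
t: 14.2
position: [0.5793, -0.2971, 0.2272]
tool_rot: [3.141, -0.033, 0.002]
contact_force: [0.2, -0.6, -1.4]
opening: 0.0546
```

Run:
```python
from h import *
go(.528,.076,.23,88.2)
for n in ['top','scene']:
    im,d=viewer.capture(n); np.save(n+'4.npy',d); save(im,n+'4')
    p=get_state()['position']
    u,v=[int(a) for a in proj(n,np.array([p[0],p[1],p[2]-.06]))]
    save(cv2.resize(im[v-45:v+45,u-60:u+60],None,fx=5,fy=5),n+'4z')
    print(n,boxes(n,d,(0.02,0.036),(.44,.63,0,.33)))
```

```text
t 14.2 pos [ 0.5793 -0.2971  0.2272] tooly ang -91.21 toolz [ 0.001 -0.001 -1.   ] F [ 0.2 -0.6 -1.4] open 0.0546
turn about tool z (rad, mod pi): 0.01
world d cm [-5.13 37.31  0.28] tool d cm now [ -5.92 -37.2   -0.32]
tool d after turn [ -6.3  -37.13  -0.32]
top [(array([582., 327.]), array([ 3., 96.]), 87.4, np.int32(62), np.float64(0.0283), array([186., 204.])), (array([540., 243.]), array([40., 50.]), 83.6, np.int32(230), np.float64(0.0275), array([213., 217.])), (array([528.,  76.]), array([57., 68.]), 88.6, np.int32(441), np.float64(0.0274), array([269., 222.]))]
scene []
```

View pics/scene4z.png

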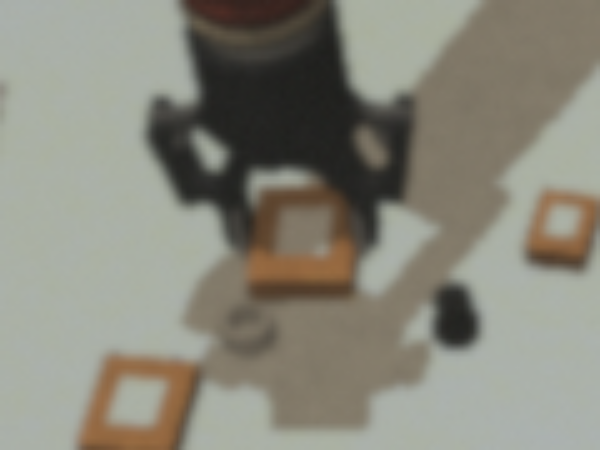

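View pics/top4.png

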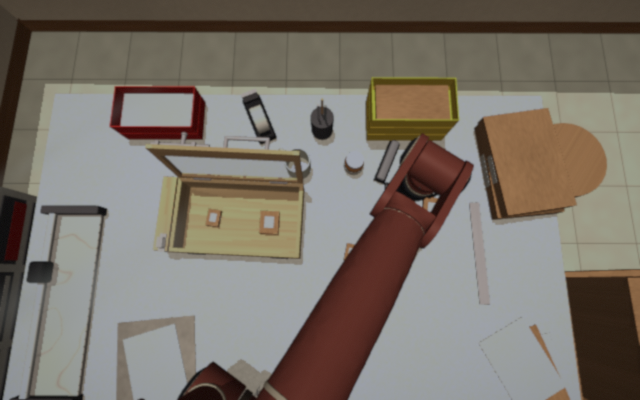

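>>> step_arm(series=[[-0.6,-3.7,-0.3,0,0,0.01,0.5],[-0.6,-3.7,0,0,0,0,0.5],[-0.6,-3.7,0,0,0,0,0.5],[-0.6,-3.7,0,0,0,0,0.5],[-0.6,-3.7,0,0,0,0,0.5]])

```text
t: 14.72
position: [0.5534, -0.1097, 0.2284]
tool_rot: [-3.141, 0.042, 0.001]
contact_force: [-0.0, 0.0, -0.7]
opening: 0.0549
```

>>> step_arm(series=[[-0.6,-3.7,0,0,0,0,0.5],[-0.6,-3.7,0,0,0,0,0.5],[-0.6,-3.7,0,0,0,0,0.5],[-0.6,-3.7,0,0,0,0,0.5],[-0.8,-3.8,0,0,0,0,0.5]])

```text
t: 15.13
position: [0.527, 0.0771, 0.2287]
tool_rot: [3.141, -0.042, -0.001]
contact_force: [0.9, 0.1, -2.8]
opening: 0.0549
```

>>> step_arm(series=[[0,0,0,0,0,0,0.5],[0,0,0,0,0,0,0.5],[0,0,0,0,0,0,0.5]])

```text
t: 15.38
position: [0.5275, 0.0754, 0.2287]
tool_rot: [3.141, -0.043, -0.001]
contact_force: [0.4, -0.4, -1.4]
opening: 0.0553
```

Run:
```python
from h import *
go(.529,.076,.11,88.3)
n='scene'
im,d=viewer.capture(n); P=cloud(n,d); p=get_state()['position']
z0=p[2]-.0765
m=(abs(P[...,0]-p[0])<.05)&(abs(P[...,1]-p[1])<.05)&(P[...,2]>z0+.012)&(P[...,2]<z0+.024)&(d>0)
q=P[m]; r=cv2.minAreaRect((q[:,:2]*1000).astype(np.float32)); print(r,len(q))
q=q[np.abs(q[:,2]-z0-.018)<.003];print(np.percentile(q,[2,50,98],axis=0))
m=(abs(P[...,0]-p[0])<.05)&(abs(P[...,1]-p[1])<.03)&(P[...,2]>z0-.03)&(P[...,2]<z0+.015)&(d>0)
q=P[m]; print('front face x',np.percentile(q,[2,50,98],axis=0))
u,v=[int(a) for a in proj(n,np.array([p[0],p[1],p[2]-.06]))]
save(cv2.resize(im[v-45:v+45,u-60:u+60],None,fx=5,fy=5),n+'5z')
```

```text
t 15.38 pos [0.5275 0.0754 0.2287] tooly ang -91.56 toolz [-0.001 -0.001 -1.   ] F [ 0.4 -0.4 -1.4] open 0.0553
turn about tool z (rad, mod pi): 0.003
world d cm [  0.15   0.06 -11.87] tool d cm now [ 0.15 -0.07 11.87]
tool d after turn [ 0.15 -0.07 11.87]
((517.9605102539062, 74.06140899658203), (79.1657943725586, 46.09720993041992), 88.63557434082031) 224
[[0.49700888 0.03970965 0.16757837]
 [0.51971101 0.07777136 0.16991169]
 [0.53827191 0.10253539 0.1730298 ]]
front face x [[0.49664833 0.05457076 0.16456513]
 [0.51283196 0.07307937 0.16655558]
 [0.53327438 0.10003843 0.16719022]]
```

View pics/scene5z.png

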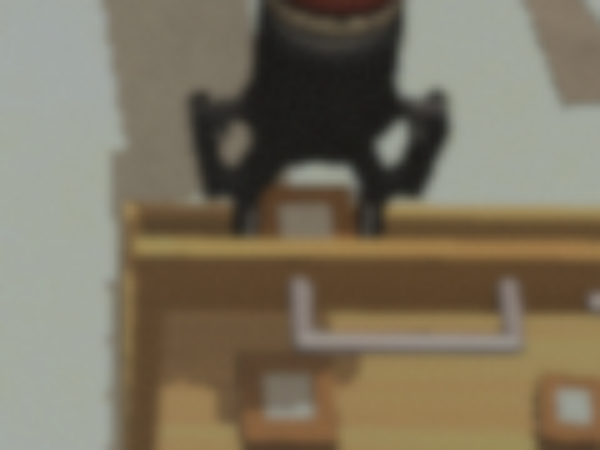

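>>> step_arm(series=[[0.1,0,3,0,0,0,0.5],[0,0,3.5,0,0,0,0.5],[0,0,3,0,0,0,0.5],[0,0,2,0,0,0,0.5],[0,0,0,0,0,0,0.5]])

```text
t: 15.85
position: [0.5252, 0.0738, 0.1084]
tool_rot: [3.141, -0.049, -0.017]
contact_force: [-1.1, 0.3, -2.1]
opening: 0.0547
```

>>> step_arm(series=[[0,0,0.4,0,0,0,0.5],[0,0,0.3,0,0,0,0.5],[0,0,0,0,0,0,0.5]])

```text
t: 16.1
position: [0.5298, 0.0749, 0.1085]
tool_rot: [-3.141, 0.047, -0.004]
contact_force: [-0.1, -0.4, -1.5]
opening: 0.0549
```

>>> step_arm(series=[[0,0,0.2,0,0,0,0.5],[0,0,0,0,0,0,0.5],[0,0,0,0,0,0,0.5]])

```text
t: 16.35
position: [0.5292, 0.0755, 0.106]
tool_rot: [3.141, -0.046, 0.002]
contact_force: [-0.8, -0.3, -1.0]
opening: 0.0548
```

>>> step_arm(series=[[-0.1,0,0.2,0,0,0,0.5],[0,0,0,0,0,0,0.5],[0,0,0,0,0,0,0.5]])

```text
t: 16.6
position: [0.5283, 0.0756, 0.1038]
tool_rot: [-3.141, 0.046, -0.003]
contact_force: [2.0, -0.5, 1.0]
opening: 0.055
```

>>> step_arm(series=[[0,0,0,0,0,0,0.8],[0,0,0,0,0,0,0.8],[0,0,-1,0,0,0,0.8],[0,0,-3,0,0,0,0.8],[0,0,-4,0,0,0,0.8]])

```text
t: 17.02
position: [0.5251, 0.0755, 0.1806]
tool_rot: [3.141, -0.046, -0.013]
contact_force: [1.3, -0.6, -0.2]
opening: 0.0684
```

>>> step_arm(series=[[0,0,-3,0,0,0,0.8],[0,4,0,0,0,0,0.8],[0,4,0,0,0,0,0.8],[0,4,0,0,0,0,0.8],[0,4,0,0,0,0,0.8]])

```text
t: 17.43
position: [0.5228, -0.0858, 0.2144]
tool_rot: [3.141, -0.044, 0.002]
contact_force: [-0.2, 0.4, -0.5]
opening: 0.0685
```

>>> step_arm(series=[[0,4,0,0,0,0,0.8],[0,4,0,0,0,0,0.8],[0,4,0,0,0,0,0.8],[0,4,0,0,0,0,0.8],[0,0,0,0,0,0,0.8]])

```text
t: 17.85
position: [0.5178, -0.2503, 0.2144]
tool_rot: [3.138, -0.055, 0.002]
contact_force: [-0.7, 0.3, -0.9]
opening: 0.0684
```

Run:
```python
from h import *
for n in ['top','scene']:
    im,d=viewer.capture(n); np.save(n+'6.npy',d); save(im,n+'6')
    print(n,boxes(n,d,(0.02,0.054),(.44,.62,0,.33)))
    for o in boxes(n,d,reg=(.3,.65,-.55,0)): print(o)
    print(boxes(n,d,(0.038,0.052),(.47,.6,0,.15)))
go(.574,-.413,.0725,83)
```

```text
top [(array([560., 327.]), array([  4., 120.]), 86.8, np.int32(169), np.float64(0.0375), array([184., 209.])), (array([541., 243.]), array([38., 51.]), 82.4, np.int32(226), np.float64(0.0272), array([213., 217.])), (array([526.,  77.]), array([57., 68.]), 89.4, np.int32(481), np.float64(0.0446), array([268., 222.]))]
[(array([526.,  77.]), array([68., 56.]), 0.8, np.int32(464), np.float64(0.0451), array([268., 222.]))]
scene []
(array([ 445., -170.]), array([39., 55.]), 77.6, np.int32(159), np.float64(0.0168), array([289., 184.]))
(array([ 517., -358.]), array([33., 32.]), 46.1, np.int32(64), np.float64(0.0171), array([225., 204.]))
(array([ 578., -414.]), array([57., 72.]), 82.8, np.int32(374), np.float64(0.017), array([204., 221.]))
[]
t 17.95 pos [ 0.5181 -0.2457  0.2137] tooly ang -91.84 toolz [ 0.  0. -1.] F [-0.5  0.9  0. ] open 0.0683
turn about tool z (rad, mod pi): 0.09
world d cm [  5.59 -16.73 -14.12] tool d cm now [ 6.13 16.55 14.11]
tool d after turn [ 7.59 15.93 14.11]
```

View pics/top6.png

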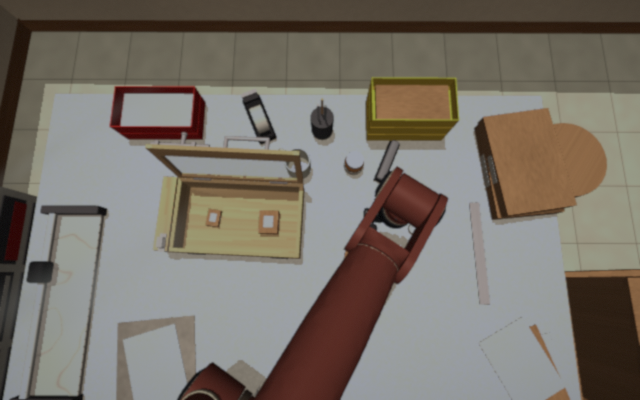

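>>> step_arm(series=[[0,0,0,0,0,0.09,0.8],[1.9,4,0,0,0,0,0.8],[1.9,4,0,0,0,0,0.8],[1.9,4,0,0,0,0,0.8],[1.9,3.9,0,0,0,0,0.8]])

```text
t: 18.37
position: [0.5729, -0.4017, 0.2135]
tool_rot: [-3.136, 0.183, 0.0]
contact_force: [-0.4, 0.1, 0.9]
opening: 0.0683
```

>>> step_arm(series=[[0,0,3.5,0,0,0,0.8],[0,0,3.5,0,0,0,0.8],[0,0,3,0,0,0,0.8],[0,0,0,0,0,0,0.8],[0,0,0,0,0,0,0.8]])

```text
t: 18.78
position: [0.5712, -0.3997, 0.1109]
tool_rot: [-3.133, 0.184, 0.007]
contact_force: [-0.0, 0.9, 0.3]
opening: 0.0684
```

Run:
```python
from h import *
go(.573,-.4135,.0735,83)
n='scene'; im,d=viewer.capture(n); save(cv2.resize(im[160:250,150:270],None,fx=5,fy=5),'p2')
```

```text
t 18.78 pos [ 0.5712 -0.3997  0.1109] tooly ang -96.73 toolz [-0.004  0.004 -1.   ] F [-0.   0.9  0.3] open 0.0684
turn about tool z (rad, mod pi): 0.005
world d cm [ 0.18 -1.38 -3.74] tool d cm now [0.36 1.36 3.74]
tool d after turn [0.36 1.36 3.74]
```

View pics/p2.png

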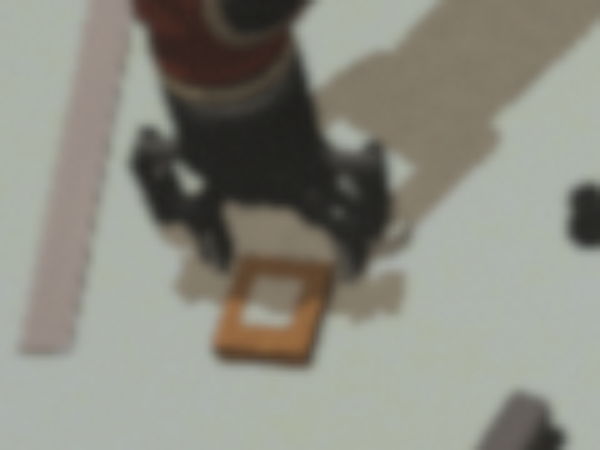

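>>> step_arm(series=[[0.15,1.35,0,0,0,0,0.82],[0,0,0,0,0,0,0.82],[0,0,1,0,0,0,0.82]])

```text
t: 19.08
position: [0.5741, -0.4185, 0.1088]
tool_rot: [3.13, -0.188, 0.012]
contact_force: [-0.2, -0.8, -0.5]
opening: 0.07
```

Run:
```python
from h import *
go(.573,-.4135,.0735,83)
```

```text
t 19.08 pos [ 0.5741 -0.4185  0.1088] tooly ang -96.87 toolz [ 0.007 -0.007 -1.   ] F [-0.2 -0.8 -0.5] open 0.07
turn about tool z (rad, mod pi): 0.002
world d cm [-0.11  0.5  -3.53] tool d cm now [-0.19 -0.51  3.52]
tool d after turn [-0.19 -0.51  3.52]
```

>>> step_arm(series=[[0,0,0.5,0,0,0,0.82],[0,0,0,0,0,0,0.82],[0,0,0,0,0,0,0.82],[0,0,0,0,0,0,0.82]])

```text
t: 19.42
position: [0.5716, -0.4156, 0.0978]
tool_rot: [-3.136, 0.187, 0.001]
contact_force: [0.1, 0.2, -0.0]
opening: 0.0701
```

Run:
```python
from h import *
go(.573,-.4135,.0735,83)
```

```text
t 19.42 pos [ 0.5716 -0.4156  0.0978] tooly ang -96.83 toolz [-0.  0. -1.] F [ 0.1  0.2 -0. ] open 0.0701
turn about tool z (rad, mod pi): 0.003
world d cm [ 0.14  0.21 -2.43] tool d cm now [ 0.12 -0.22  2.43]
tool d after turn [ 0.12 -0.22  2.43]
```

>>> step_arm(series=[[0.1,-0.2,1.2,0,0,0,0.82],[0,0,1.2,0,0,0,0.82],[0,0,0,0,0,0,0.82],[0,0,0,0,0,0,0.82],[0,0,0,0,0,0,0.82]])

```text
t: 19.83
position: [0.5727, -0.4137, 0.0734]
tool_rot: [-3.135, 0.187, 0.001]
contact_force: [-0.2, 0.0, 0.2]
opening: 0.0705
```

>>> step_arm(series=[[0,0,0,0,0,0,0.5],[0,0,0,0,0,0,0.5],[0,0,0,0,0,0,0.5],[0,0,0,0,0,0,0.5],[0,0,0,0,0,0,0.5]])

```text
t: 20.25
position: [0.5733, -0.4143, 0.0749]
tool_rot: [3.135, -0.187, 0.002]
contact_force: [-0.5, -0.8, 2.7]
opening: 0.0546
```

>>> step_arm(series=[[0,0,-2,0,0,0,0.5],[0,0,-3,0,0,0,0.5],[0,0,-4,0,0,0,0.5],[0,0,-4,0,0,0,0.5],[0,0,-3.5,0,0,0,0.5]])

```text
t: 20.67
position: [0.5727, -0.4137, 0.2408]
tool_rot: [-3.136, 0.187, 0.0]
contact_force: [0.3, -1.1, -0.6]
opening: 0.0547
```

>>> step_arm(series=[[0,0,0,0,0,-0.095,0.5],[0,0,0,0,0,0,0.5],[0,0,0,0,0,0,0.5]])

```text
t: 20.92
position: [0.5724, -0.4135, 0.238]
tool_rot: [-3.14, 0.041, 0.002]
contact_force: [-0.3, -0.0, -2.1]
opening: 0.0548
```

Run:
```python
from h import *
go(.528,.0765,.235,88.7)
n='scene'; im,d=viewer.capture(n); save(cv2.resize(im[140:250,140:280],None,fx=5,fy=5),'p3')
```

```text
t 20.92 pos [ 0.5724 -0.4135  0.238 ] tooly ang -91.51 toolz [-0.001  0.001 -1.   ] F [-0.3 -0.  -2.1] open 0.0548
turn about tool z (rad, mod pi): -0.004
world d cm [-4.44 49.   -0.3 ] tool d cm now [ -5.73 -48.86   0.37]
tool d after turn [ -5.55 -48.88   0.37]
```

View pics/p3.png

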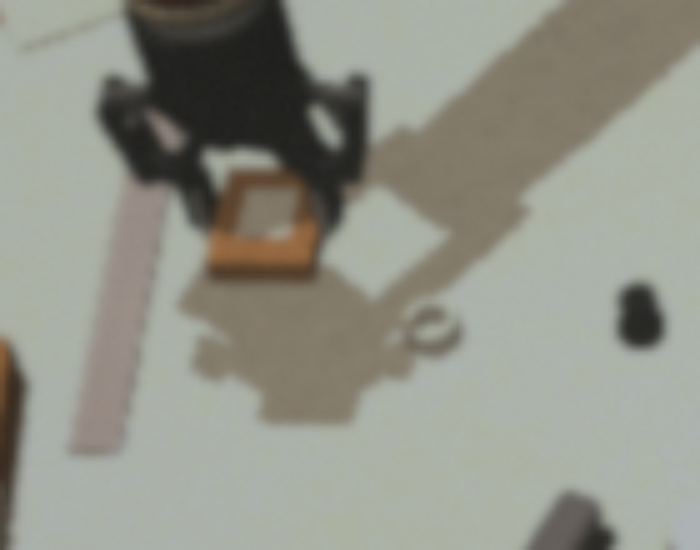

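>>> step_arm(series=[[-0.4,-3.8,0,0,0,0,0.5],[-0.4,-3.8,0,0,0,0,0.5],[-0.4,-3.8,0,0,0,0,0.5],[-0.4,-3.8,0,0,0,0,0.5],[-0.4,-3.8,0,0,0,0,0.5]])

```text
t: 21.38
position: [0.5559, -0.2213, 0.2357]
tool_rot: [-3.139, 0.042, 0.008]
contact_force: [0.5, 0.2, -1.6]
opening: 0.055
```

>>> step_arm(series=[[-0.4,-3.8,0,0,0,0,0.5],[-0.4,-3.8,0,0,0,0,0.5],[-0.4,-3.8,0,0,0,0,0.5],[-0.4,-3.8,0,0,0,0,0.5],[-0.4,-3.8,0,0,0,0,0.5]])

```text
t: 21.8
position: [0.5403, -0.0311, 0.2361]
tool_rot: [-3.14, 0.041, 0.008]
contact_force: [0.1, 1.1, -0.9]
opening: 0.0547
```

>>> step_arm(series=[[-0.5,-3.8,0,0,0,0,0.5],[-0.5,-3.8,0,0,0,0,0.5],[-0.5,-3.3,0,0,0,0,0.5],[0,0,0,0,0,0,0.5],[0,0,0,0,0,0,0.5]])

```text
t: 22.22
position: [0.5283, 0.0778, 0.2364]
tool_rot: [3.141, -0.035, -0.007]
contact_force: [-0.1, -0.4, -2.6]
opening: 0.0547
```

Run:
```python
from h import *
go(.528,.0765,.13,88.7)
n='scene'
im,d=viewer.capture(n)
p=get_state()['position']
u,v=[int(a) for a in proj(n,np.array([p[0],p[1],p[2]-.06]))]
save(cv2.resize(im[v-45:v+45,u-60:u+60],None,fx=5,fy=5),n+'7z')
P=cloud(n,d);z0=p[2]-.0749
m=(abs(P[...,0]-p[0])<.05)&(abs(P[...,1]-p[1])<.026)&(abs(P[...,2]-z0-.018)<.005)&(d>0)
q=P[m];print(np.percentile(q,[1,50,99],axis=0))
```

```text
t 22.22 pos [0.5283 0.0778 0.2364] tooly ang -91.26 toolz [-0.005 -0.    -1.   ] F [-0.1 -0.4 -2.6] open 0.0547
turn about tool z (rad, mod pi): 0.001
world d cm [ -0.03  -0.13 -10.64] tool d cm now [ 0.03  0.12 10.64]
tool d after turn [ 0.03  0.12 10.64]
[[0.49697465 0.05287032 0.17508467]
 [0.52313867 0.07775607 0.17865052]
 [0.54656896 0.10221638 0.18382248]]
```

View pics/scene7z.png

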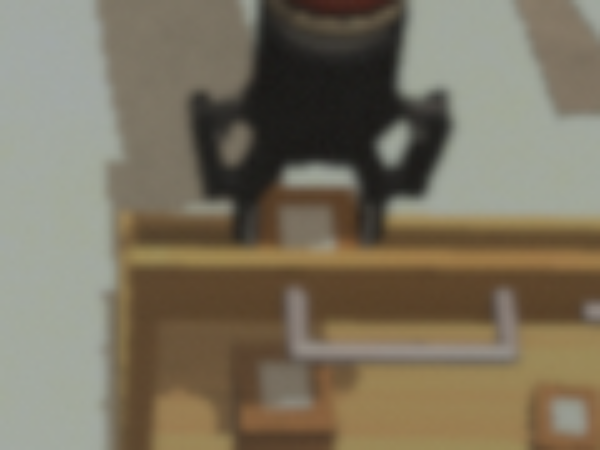

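>>> step_arm(series=[[0,0.05,3,0,0,0,0.5],[0,0,3.5,0,0,0,0.5],[0,0,3,0,0,0,0.5],[0,0,1,0,0,0,0.5],[0,0,0,0,0,0,0.5]])

```text
t: 22.68
position: [0.527, 0.0746, 0.1296]
tool_rot: [3.141, -0.042, -0.014]
contact_force: [-0.7, 0.7, -1.8]
opening: 0.0548
```

>>> step_arm(series=[[0,0,0,0,0,0,0.5],[0,0,0,0,0,0,0.5],[0,0,0.4,0,0,0,0.5],[0,0,0,0,0,0,0.5],[0,0,0,0,0,0,0.5]])

```text
t: 23.1
position: [0.5303, 0.0758, 0.1312]
tool_rot: [-3.141, 0.038, -0.003]
contact_force: [-0.5, -0.5, -1.1]
opening: 0.0547
```

Run:
```python
from h import *
go(.528,.0765,.1205,88.7)
```

```text
t 23.1 pos [0.5303 0.0758 0.1312] tooly ang -91.39 toolz [ 0.002 -0.    -1.   ] F [-0.5 -0.5 -1.1] open 0.0547
turn about tool z (rad, mod pi): -0.002
world d cm [-0.23  0.07 -1.07] tool d cm now [-0.24 -0.07  1.07]
tool d after turn [-0.24 -0.07  1.07]
```

>>> step_arm(series=[[-0.15,0,0.4,0,0,0,0.5],[0,0,0.2,0,0,0,0.5],[0,0,0,0,0,0,0.5],[0,0,0,0,0,0,0.5]])

```text
t: 23.43
position: [0.528, 0.0759, 0.1238]
tool_rot: [3.141, -0.038, -0.001]
contact_force: [0.5, -0.5, -1.5]
opening: 0.0549
```

>>> step_arm(series=[[0,0,0.2,0,0,0,0.5],[0,0,0,0,0,0,0.5],[0,0,0,0,0,0,0.5]])

```text
t: 23.68
position: [0.5282, 0.0758, 0.122]
tool_rot: [3.141, -0.038, -0.0]
contact_force: [0.0, 0.4, -2.5]
opening: 0.055
```

>>> step_arm(series=[[0,0,0.15,0,0,0,0.5],[0,0,0,0,0,0,0.5],[0,0,0,0,0,0,0.5]])

```text
t: 23.93
position: [0.5285, 0.0758, 0.1209]
tool_rot: [-3.141, 0.038, -0.001]
contact_force: [0.8, 0.1, 0.1]
opening: 0.055
```

>>> step_arm(series=[[0,0,0,0,0,0,0.8],[0,0,0,0,0,0,0.8],[0,0,-1,0,0,0,0.8],[0,0,-3,0,0,0,0.8],[0,0,-4,0,0,0,0.8]])

```text
t: 24.35
position: [0.5259, 0.0758, 0.1983]
tool_rot: [3.141, -0.038, -0.012]
contact_force: [0.4, 0.7, -0.9]
opening: 0.0682
```

>>> step_arm(series=[[0,0,-2,0,0,0.09,0.65],[0,4,0,0,0,0.09,0.65],[0,4,0,0,0,0,0.65],[0,4,0,0,0,0,0.65],[0,4,0,0,0,0,0.65]])

```text
t: 24.77
position: [0.4991, -0.0827, 0.2221]
tool_rot: [3.125, -0.318, 0.003]
contact_force: [0.1, -0.3, -1.3]
opening: 0.0557
```

>>> step_arm(series=[[0,4,0,0,0,0,0.65],[0,0,0,0,0,0,0.65],[0,0,0,0,0,0,0.65]])

```text
t: 25.02
position: [0.491, -0.1224, 0.2216]
tool_rot: [3.124, -0.327, 0.002]
contact_force: [-0.0, -0.0, 0.6]
opening: 0.0558
```

Run:
```python
from h import *
for n in ['top','scene']:
    im,d=viewer.capture(n); np.save(n+'8.npy',d); save(im,n+'8')
    print(n,boxes(n,d,(0.02,0.07),(.44,.62,0,.33)))
    print('up',boxes(n,d,(0.057,0.07),(.47,.6,0,.15)))
    for o in boxes(n,d,reg=(.3,.65,-.55,0)): print(o)
go(.440,-.167,.12,78)
```

```text
top [(array([557., 328.]), array([  5., 125.]), 87.0, np.int32(249), np.float64(0.046), array([183., 209.])), (array([540., 243.]), array([40., 50.]), 83.7, np.int32(229), np.float64(0.0271), array([213., 217.])), (array([527.,  76.]), array([57., 70.]), 88.5, np.int32(534), np.float64(0.0608), array([267., 221.]))]
up [(array([528.,  76.]), array([56., 68.]), 88.0, np.int32(465), np.float64(0.0636), array([267., 220.]))]
(array([ 512., -356.]), array([30., 31.]), 0.5, np.int32(68), np.float64(0.018), array([414., 228.]))
(array([ 444., -156.]), array([18., 51.]), 68.3, np.int32(90), np.float64(0.0173), array([348., 250.]))
scene []
up []
(array([ 445., -170.]), array([38., 55.]), 77.7, np.int32(156), np.float64(0.0169), array([289., 184.]))
(array([ 517., -357.]), array([34., 34.]), 43.3, np.int32(69), np.float64(0.0168), array([225., 204.]))
t 25.12 pos [ 0.4914 -0.1203  0.2212] tooly ang -101.71 toolz [ 0.001  0.    -1.   ] F [ 0.5  0.4 -0.5] open 0.0554
turn about tool z (rad, mod pi): 0.005
world d cm [ -5.14  -4.67 -10.12] tool d cm now [-4.09  5.62 10.11]
tool d after turn [-4.06  5.64 10.11]
```

View pics/top8.png

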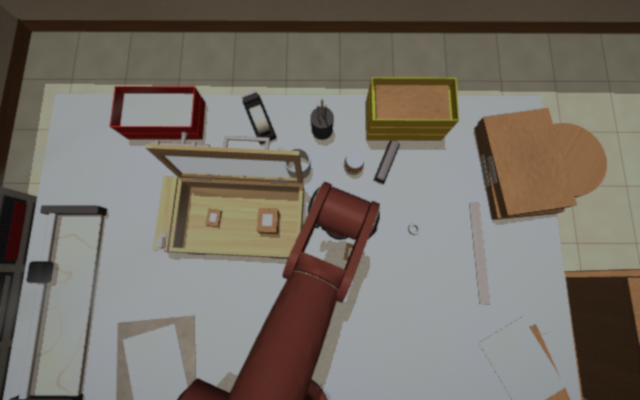

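View pics/scene8.png

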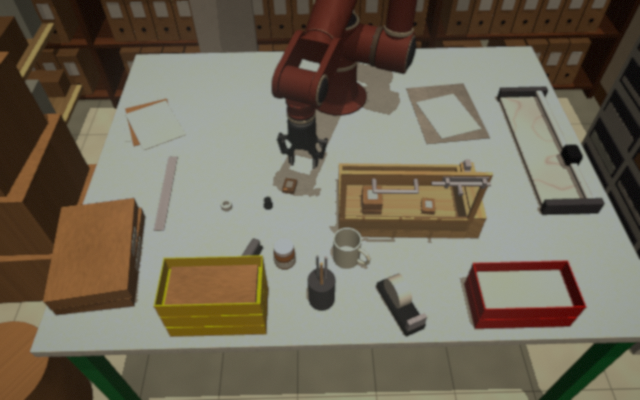

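>>> step_arm(series=[[-2,2.8,1,0,0,0,0.65],[-2.1,2.8,3,0,0,0,0.65],[0,0,3,0,0,0,0.65],[0,0,3,0,0,0,0.65],[0,0,0,0,0,0,0.65]])

```text
t: 25.53
position: [0.4388, -0.1617, 0.1176]
tool_rot: [-3.121, 0.317, 0.017]
contact_force: [-1.0, 0.5, -0.0]
opening: 0.0556
```

>>> step_arm(series=[[0,0,0,0,0,0,0.65],[0,0,0,0,0,0,0.65],[0,0,0,0,0,0,0.65]])

```text
t: 25.78
position: [0.4441, -0.165, 0.1261]
tool_rot: [3.124, -0.318, 0.006]
contact_force: [-0.3, 0.5, 0.0]
opening: 0.0555
```

Run:
```python
from h import *
go(.4405,-.168,.076,78)
n='scene'; im,d=viewer.capture(n); save(cv2.resize(im[120:220,220:360],None,fx=5,fy=5),'p4')
```

```text
t 25.78 pos [ 0.4441 -0.165   0.1261] tooly ang -101.61 toolz [ 0.004 -0.002 -1.   ] F [-0.3  0.5  0. ] open 0.0555
turn about tool z (rad, mod pi): 0.007
world d cm [-0.36 -0.3  -5.01] tool d cm now [-0.31  0.36  5.  ]
tool d after turn [-0.31  0.36  5.  ]
```

View pics/p4.png

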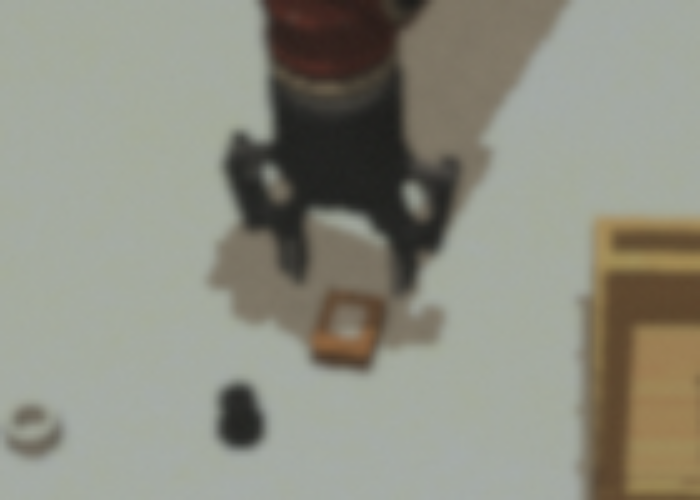

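>>> step_arm(series=[[-0.2,0.3,1.5,0,0,0,0.65],[0,0,1.5,0,0,0,0.65],[0,0,0.8,0,0,0,0.65],[0,0,0,0,0,0,0.65],[0,0,0,0,0,0,0.65]])

```text
t: 26.25
position: [0.4401, -0.1675, 0.086]
tool_rot: [3.125, -0.32, 0.0]
contact_force: [0.4, 0.2, 0.9]
opening: 0.0556
```

>>> step_arm(series=[[0,0,0,0,0,0,0.65],[0,0,0,0,0,0,0.65]])

```text
t: 26.42
position: [0.4405, -0.1678, 0.0867]
tool_rot: [3.124, -0.32, 0.003]
contact_force: [-0.8, 0.0, 1.1]
opening: 0.0554
```

Run:
```python
from h import *
go(.4405,-.168,.0755,78)
```

```text
t 26.42 pos [ 0.4405 -0.1678  0.0867] tooly ang -101.69 toolz [ 0.002 -0.001 -1.   ] F [-0.8  0.   1.1] open 0.0554
turn about tool z (rad, mod pi): 0.005
world d cm [ 0.   -0.02 -1.12] tool d cm now [0.   0.02 1.12]
tool d after turn [0.   0.02 1.12]
```

>>> step_arm(series=[[0,0,0.6,0,0,0,0.65],[0,0,0.5,0,0,0,0.65],[0,0,0,0,0,0,0.65],[0,0,0,0,0,0,0.65]])

```text
t: 26.75
position: [0.4393, -0.1672, 0.0738]
tool_rot: [-3.125, 0.32, 0.002]
contact_force: [0.1, -0.1, 0.6]
opening: 0.0557
```

>>> step_arm(series=[[0,0,0,0,0,0,0.3],[0,0,0,0,0,0,0.3],[0,0,0,0,0,0,0.3],[0,0,0,0,0,0,0.3],[0,0,0,0,0,0,0.3]])

```text
t: 27.17
position: [0.4399, -0.1675, 0.0747]
tool_rot: [3.125, -0.32, 0.001]
contact_force: [0.1, -0.4, 1.4]
opening: 0.0368
```

>>> step_arm(series=[[0,0,-2,0,0,0,0.3],[0,0,-3,0,0,0,0.3],[0,0,-4,0,0,0,0.3],[0,0,-4,0,0,0,0.3],[0,0,-3.5,0,0,-0.09,0.3]])

```text
t: 27.58
position: [0.4395, -0.1673, 0.2416]
tool_rot: [3.136, -0.177, 0.001]
contact_force: [0.4, -0.8, -0.5]
opening: 0.0372
```

>>> step_arm(series=[[0,0,0,0,0,0,0.3],[0,0,0,0,0,0,0.3],[0,0,0,0,0,0,0.3]])

```text
t: 27.83
position: [0.4393, -0.1672, 0.2387]
tool_rot: [-3.136, 0.18, 0.002]
contact_force: [-0.8, 0.3, -1.3]
opening: 0.0371
```

Run:
```python
from h import *
go(.5405,.243,.235,83.6)
for n in ['scene','top']:
    im,d=viewer.capture(n); save(cv2.resize(im[120:220,220:360],None,fx=5,fy=5),'p5'+n)
    print(boxes(n,d,(0.02,0.034),(.5,.6,.18,.31)))
    P=cloud(n,d); m=(abs(P[...,2]-.028)<.003)&(abs(P[...,0]-.54)<.045)&(abs(P[...,1]-.243)<.035)
    q=P[m]
    if len(q): print(np.percentile(q,[1,99],axis=0))
```

```text
t 27.83 pos [ 0.4393 -0.1672  0.2387] tooly ang -96.57 toolz [-0.001  0.001 -1.   ] F [-0.8  0.3 -1.3] open 0.0371
turn about tool z (rad, mod pi): -0.003
world d cm [10.12 41.02 -0.37] tool d cm now [  5.37 -41.91   0.38]
tool d after turn [  5.49 -41.89   0.38]
[]
[(array([541., 243.]), array([38., 51.]), 82.4, np.int32(229), np.float64(0.0271), array([213., 217.]))]
[[0.51427137 0.22405614 0.0251165 ]
 [0.56489664 0.2632153  0.03063031]]
```

View pics/p5scene.png

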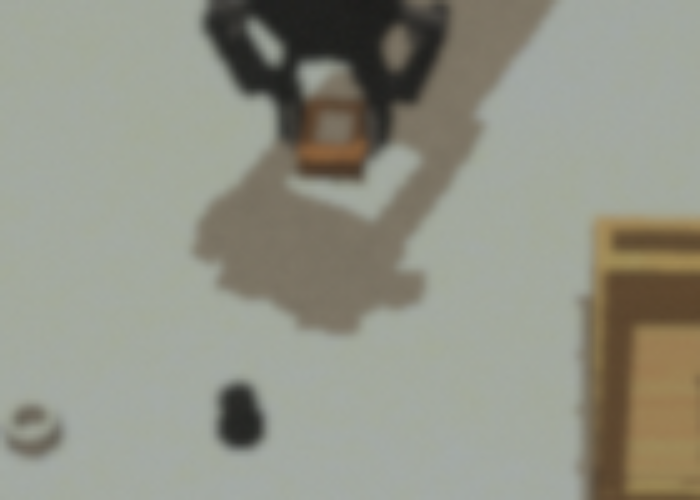

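>>> step_arm(series=[[0.4,-3.5,0,0,0,0,0.3],[0.4,-3.5,0,0,0,0,0.3],[0.4,-3.5,0,0,0,0,0.3],[0.4,-3.5,0,0,0,0,0.3],[0.4,-3.5,0,0,0,0,0.3]])

```text
t: 28.35
position: [0.4787, 0.0058, 0.2372]
tool_rot: [-3.136, 0.18, 0.006]
contact_force: [1.0, -0.7, -0.5]
opening: 0.0371
```

>>> step_arm(series=[[0.5,-3.5,0,0,0,0,0.3],[0.5,-3.5,0,0,0,0,0.3],[0.5,-3.5,0,0,0,0,0.3],[0.5,-3.5,0,0,0,0,0.3],[0.5,-3.5,0,0,0,0,0.3]])

```text
t: 28.77
position: [0.5234, 0.1769, 0.2369]
tool_rot: [3.135, -0.179, -0.006]
contact_force: [0.9, -0.0, -0.8]
opening: 0.0366
```

>>> step_arm(series=[[0.5,-3.5,0,0,0,0,0.3],[0.4,-3.4,0,0,0,0,0.3],[0,0,0,0,0,0,0.3],[0,0,0,0,0,0,0.3],[0,0,0,0,0,0,0.3]])

```text
t: 29.18
position: [0.5403, 0.2423, 0.2373]
tool_rot: [3.135, -0.179, -0.005]
contact_force: [0.5, -0.1, -0.9]
opening: 0.0368
```

Run:
```python
from h import *
go(.5395,.243,.112,83.2)
n='scene'; im,d=viewer.capture(n)
p=get_state()['position']
u,v=[int(a) for a in proj(n,np.array([p[0],p[1],p[2]-.06]))]
save(cv2.resize(im[v-45:v+45,u-60:u+60],None,fx=5,fy=5),n+'9z')
```

```text
t 29.18 pos [0.5403 0.2423 0.2373] tooly ang -96.53 toolz [-0.004 -0.002 -1.   ] F [ 0.5 -0.1 -0.9] open 0.0368
turn about tool z (rad, mod pi): 0.005
world d cm [ -0.08   0.07 -12.53] tool d cm now [-0.04 -0.08 12.53]
tool d after turn [-0.04 -0.08 12.53]
```

View pics/scene9z.png

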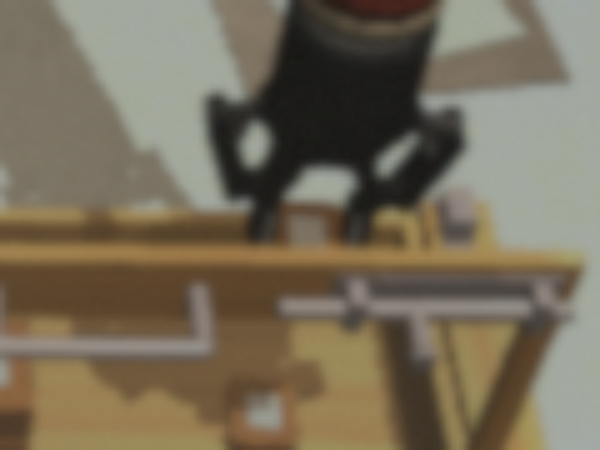

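>>> step_arm(series=[[-0.05,-0.05,3,0,0,0,0.3],[0,0,3.5,0,0,0,0.3],[0,0,3,0,0,0,0.3],[0,0,2.5,0,0,0,0.3],[0,0,0,0,0,0,0.3]])

```text
t: 29.65
position: [0.5364, 0.2405, 0.1126]
tool_rot: [3.132, -0.182, -0.018]
contact_force: [-1.7, -0.4, -1.8]
opening: 0.0368
```

>>> step_arm(series=[[0,0,0,0,0,0,0.3],[0,0,0,0,0,0,0.3],[0,0,0.4,0,0,0,0.3],[0,0,0,0,0,0,0.3],[0,0,0,0,0,0,0.3]])

```text
t: 30.07
position: [0.5414, 0.2434, 0.117]
tool_rot: [-3.136, 0.179, -0.003]
contact_force: [-0.8, 0.8, -0.8]
opening: 0.0369
```

Run:
```python
from h import *
go(.5395,.243,.1025,83.2)
```

```text
t 30.07 pos [0.5414 0.2434 0.117 ] tooly ang -96.55 toolz [ 0.002  0.001 -1.   ] F [-0.8  0.8 -0.8] open 0.0369
turn about tool z (rad, mod pi): 0.004
world d cm [-0.19 -0.04 -1.45] tool d cm now [-0.19  0.06  1.45]
tool d after turn [-0.19  0.06  1.45]
```

>>> step_arm(series=[[-0.1,0,0.6,0,0,0,0.3],[0,0,0.5,0,0,0,0.3],[0,0,0,0,0,0,0.3],[0,0,0,0,0,0,0.3]])

```text
t: 30.4
position: [0.5391, 0.2433, 0.1037]
tool_rot: [3.136, -0.179, -0.002]
contact_force: [-0.3, -0.3, -0.6]
opening: 0.037
```

>>> step_arm(series=[[0,0,0.2,0,0,0,0.3],[0,0,0,0,0,0,0.3],[0,0,0,0,0,0,0.3]])

```text
t: 30.65
position: [0.5399, 0.2435, 0.1027]
tool_rot: [-3.136, 0.179, -0.001]
contact_force: [-0.1, -0.0, 0.9]
opening: 0.0373
```

>>> step_arm(series=[[0,0,0,0,0,0,0.6],[0,0,0,0,0,0,0.6],[0,0,-1,0,0,0,0.6],[0,0,-3,0,0,0,0.6],[0,0,-4,0,0,0,0.6]])

```text
t: 31.07
position: [0.5373, 0.2426, 0.1798]
tool_rot: [3.134, -0.179, -0.012]
contact_force: [0.8, 0.1, 0.7]
opening: 0.0513
```

>>> step_arm(series=[[0,0,-4,0,0,0,0.3],[0,4,-2,0,0,0,0.3],[0,4,0,0,0,0,0.3],[0,4,0,0,0,0,0.3],[0,4,0,0,0,0,0.3]])

```text
t: 31.48
position: [0.5216, 0.0859, 0.243]
tool_rot: [-3.137, 0.177, -0.004]
contact_force: [1.3, 0.4, -0.5]
opening: 0.0252
```

>>> step_arm(series=[[0,4,0,0,0,-0.12,0.3],[0,4,0,0,0,-0.12,0.3],[0,4,0,0,0,-0.12,0.3],[0,4,0,0,0,-0.12,0.3],[0,4,0,0,0,-0.12,0.3]])

```text
t: 31.9
position: [0.5431, -0.1018, 0.2423]
tool_rot: [3.057, 0.721, 0.002]
contact_force: [0.6, 1.3, 0.3]
opening: 0.0256
```

Run:
```python
from h import *
for n in ['top','scene']:
    im,d=viewer.capture(n); np.save(n+'10.npy',d); save(im,n+'10')
    print(n,boxes(n,d,(0.02,0.07),(.44,.62,0,.33)))
    print('up',boxes(n,d,(0.038,0.052),(.5,.6,.2,.3)))
    print('handle',boxes(n,d,(0.255,0.3),(.66,.75,.0,.2)))
    for o in boxes(n,d,reg=(.3,.65,-.55,0)): print(o)
go(.70,.102,.40,-2.3)
```

```text
top [(array([561., 327.]), array([  4., 117.]), 87.8, np.int32(238), np.float64(0.0461), array([183., 207.])), (array([540., 243.]), array([39., 50.]), 82.2, np.int32(274), np.float64(0.0427), array([212., 217.])), (array([528.,  77.]), array([58., 71.]), 88.6, np.int32(540), np.float64(0.0604), array([268., 221.]))]
up [(array([540., 244.]), array([39., 50.]), 84.5, np.int32(233), np.float64(0.0453), array([211., 216.]))]
handle [(array([681., 119.]), array([159.,  42.]), 89.8, np.int32(387), np.float64(0.2805), array([239., 143.]))]
(array([ 512., -356.]), array([30., 31.]), 1.2, np.int32(70), np.float64(0.0177), array([414., 228.]))
scene []
up []
handle [(array([684., 101.]), array([199.,  48.]), 90.0, np.int32(1161), np.float64(0.2779), array([398., 180.]))]
(array([ 515., -358.]), array([31., 34.]), 73.0, np.int32(67), np.float64(0.0171), array([225., 204.]))
t 32.0 pos [ 0.5446 -0.1047  0.2425] tooly ang -63.94 toolz [ 0.002 -0.002 -1.   ] F [-0.9  0.5  0.5] open 0.0259
turn about tool z (rad, mod pi): -1.076
world d cm [15.54 20.67 15.75] tool d cm now [ 23.05 -11.69 -15.76]
tool d after turn [ 21.29  14.75 -15.68]
```

View pics/top10.png

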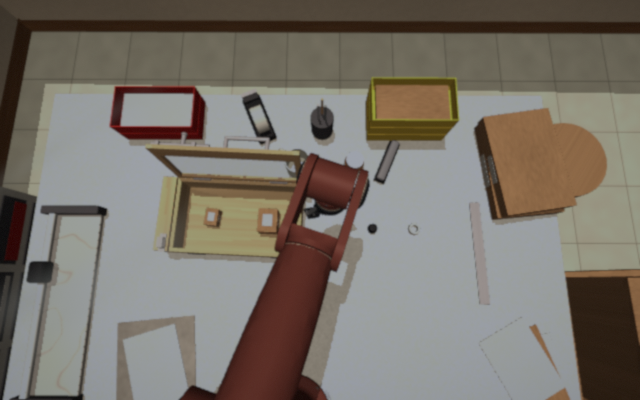

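View pics/scene10.png

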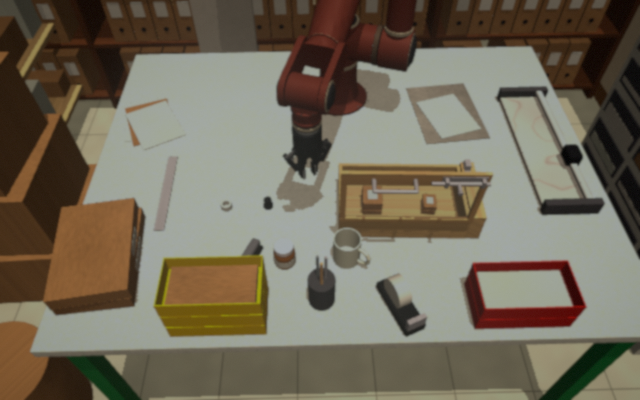

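>>> step_arm(series=[[0,0,-3,0,0,-0.12,0.25],[0,0,-3,0,0,-0.12,0.25],[0,0,-3,0,0,-0.12,0.25],[0,0,-3,0,0,-0.12,0.25],[0,0,-3,0,0,-0.12,0.25]])

```text
t: 32.42
position: [0.5431, -0.0993, 0.3933]
tool_rot: [2.708, 1.593, 0.001]
contact_force: [0.9, 0.4, 0.4]
opening: 0.0212
```

>>> step_arm(series=[[0,0,-3,0,0,-0.12,0.25],[0,0,-1,0,0,-0.12,0.25],[0,0,0,0,0,-0.12,0.25],[0,0,0,0,0,-0.115,0.25],[0,0,0,0,0,0,0.25]])

```text
t: 32.83
position: [0.5434, -0.0993, 0.4323]
tool_rot: [2.26, 2.18, 0.001]
contact_force: [0.5, -0.2, -0.0]
opening: 0.0212
```

Run:
```python
from h import *
go(.6988,.102,.43,-2.3)
```

```text
t 32.83 pos [ 0.5434 -0.0993  0.4323] tooly ang -2.06 toolz [ 0.001 -0.    -1.   ] F [ 0.5 -0.2 -0. ] open 0.0212
turn about tool z (rad, mod pi): 0.004
world d cm [15.54 20.13 -0.23] tool d cm now [20.67 14.81  0.25]
tool d after turn [20.74 14.72  0.25]
```

>>> step_arm(series=[[3,2.1,0,0,0,0.004,0.25],[3,2.1,0,0,0,0,0.25],[3,2.1,0,0,0,0,0.25],[3,2.1,0,0,0,0,0.25],[3,2.1,0,0,0,0,0.25]])

```text
t: 33.25
position: [0.6551, 0.0475, 0.4313]
tool_rot: [-2.271, -2.17, 0.0]
contact_force: [0.3, -0.1, -0.3]
opening: 0.021
```

>>> step_arm(series=[[3,2.1,0,0,0,0,0.25],[2.7,2.1,0,0,0,0,0.25],[0,0,0,0,0,0,0.25],[0,0,0,0,0,0,0.25],[0,0,0,0,0,0,0.25]])

```text
t: 33.67
position: [0.6987, 0.101, 0.431]
tool_rot: [-2.269, -2.173, 0.001]
contact_force: [-0.5, -0.2, 0.5]
opening: 0.0212
```

Run:
```python
from h import *
go(.6988,.102,.328,-2.3)
n='scene'; im,d=viewer.capture(n); save(cv2.resize(im[110:220,340:480],None,fx=5,fy=5),'h1')
```

```text
t 33.67 pos [0.6987 0.101  0.431 ] tooly ang -2.48 toolz [-0.001 -0.    -1.   ] F [-0.5 -0.2  0.5] open 0.0212
turn about tool z (rad, mod pi): -0.003
world d cm [ 1.00e-02  1.00e-01 -1.03e+01] tool d cm now [ 0.1   0.02 10.3 ]
tool d after turn [ 0.1   0.02 10.3 ]
```

View pics/h1.png

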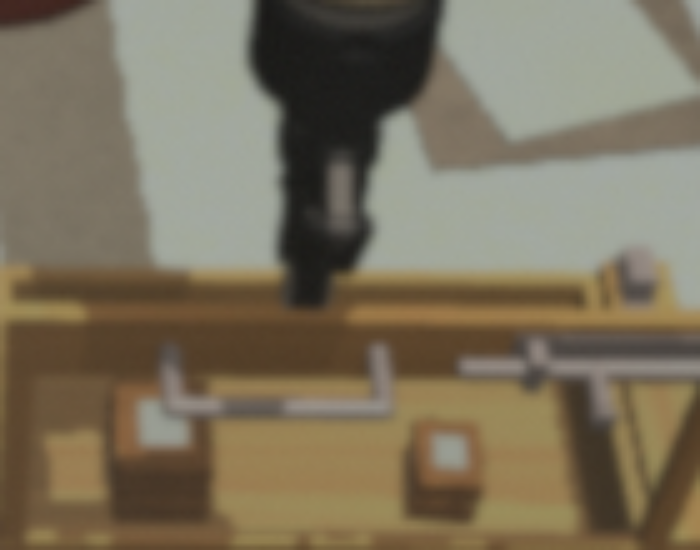

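>>> step_arm(series=[[0,0,1.2,0,0,0,0.25],[0,0,1.2,0,0,0,0.25],[0,0,1.2,0,0,0,0.25],[0,0,0.8,0,0,0,0.25],[0,0,0,0,0,0,0.25]])

```text
t: 34.13
position: [0.698, 0.1004, 0.3828]
tool_rot: [-2.265, -2.171, 0.007]
contact_force: [-0.1, 0.8, -0.9]
opening: 0.0214
```

>>> step_arm(series=[[0,0,1,0,0,0,0.25],[0,0,1,0,0,0,0.25],[0,0,1,0,0,0,0.25],[0,0,1,0,0,0,0.25],[0,0,0,0,0,0,0.25]])

```text
t: 34.55
position: [0.6982, 0.1008, 0.3433]
tool_rot: [-2.265, -2.172, 0.006]
contact_force: [-0.8, 0.2, 0.1]
opening: 0.0212
```

Run:
```python
from h import *
go(.6988,.102,.328,-2.3)
```

```text
t 34.55 pos [0.6982 0.1008 0.3433] tooly ang -2.39 toolz [-0.005 -0.    -1.   ] F [-0.8  0.2  0.1] open 0.0212
turn about tool z (rad, mod pi): -0.002
world d cm [ 0.06  0.12 -1.53] tool d cm now [0.12 0.06 1.53]
tool d after turn [0.12 0.06 1.53]
```

>>> step_arm(series=[[0,0,0.7,0,0,0,0.25],[0,0,0.8,0,0,0,0.25],[0,0,0,0,0,0,0.25]])

```text
t: 34.8
position: [0.6986, 0.1008, 0.3301]
tool_rot: [-2.266, -2.173, 0.003]
contact_force: [0.2, -0.8, -1.1]
opening: 0.0212
```

>>> step_arm(series=[[0,0,0,0,0,0,0],[0,0,0,0,0,0,0],[0,0,0,0,0,0,0]], newtons=40)

```text
t: 35.05
position: [0.6977, 0.1009, 0.3313]
tool_rot: [-2.265, -2.172, 0.007]
contact_force: [-5.8, -0.4, -1.6]
opening: 0.0081
```

Run:
```python
from h import *
go(.6988,.102,.328,-2.3)
r=np.hypot(.188,.045); a0=np.arctan2(.045,-.188)
f=lambda th: r*np.array([np.cos(a0-th),np.sin(a0-th)])
ths=list(np.arange(1.64,0,-.06))+[0]
for a,b in zip(ths,ths[1:]):
    d=(f(b)-f(a))*100; print(round(b,2),'%.2f %.2f'%(d[0],-d[1]),np.round(f(b)-f(1.64),3))
```

```text
t 35.05 pos [0.6977 0.1009 0.3313] tooly ang -2.39 toolz [-0.006 -0.    -1.   ] F [-5.8 -0.4 -1.6] open 0.0081
turn about tool z (rad, mod pi): -0.002
world d cm [ 0.11  0.11 -0.33] tool d cm now [0.11 0.11 0.33]
tool d after turn [0.11 0.11 0.33]
1.58 -1.12 -0.31 [-0.011  0.003]
1.52 -1.13 -0.25 [-0.022  0.006]
1.46 -1.15 -0.18 [-0.034  0.007]
1.4 -1.15 -0.11 [-0.046  0.008]
1.34 -1.16 -0.04 [-0.057  0.009]
1.28 -1.16 0.03 [-0.069  0.009]
1.22 -1.16 0.10 [-0.08   0.008]
1.16 -1.15 0.17 [-0.092  0.006]
1.1 -1.14 0.24 [-0.103  0.004]
1.04 -1.12 0.30 [-0.114  0.   ]
0.98 -1.10 0.37 [-0.125 -0.003]
0.92 -1.07 0.44 [-0.136 -0.008]
0.86 -1.05 0.50 [-0.146 -0.013]
0.8 -1.01 0.56 [-0.157 -0.018]
0.74 -0.98 0.62 [-0.166 -0.024]
0.68 -0.94 0.68 [-0.176 -0.031]
0.62 -0.90 0.73 [-0.185 -0.039]
0.56 -0.85 0.79 [-0.193 -0.046]
0.5 -0.80 0.84 [-0.201 -0.055]
0.44 -0.75 0.88 [-0.209 -0.064]
0.38 -0.70 0.93 [-0.216 -0.073]
0.32 -0.64 0.97 [-0.222 -0.083]
0.26 -0.58 1.00 [-0.228 -0.093]
0.2 -0.52 1.04 [-0.233 -0.103]
0.14 -0.46 1.07 [-0.238 -0.114]
0.08 -0.39 1.09 [-0.242 -0.125]
0.02 -0.33 1.11 [-0.245 -0.136]
0 -0.09 0.38 [-0.246 -0.139]
```

>>> step_arm(series=[[0,-1.1,-0.31,0,0,0,0],[0,-1.13,-0.25,0,0,0,0],[0,-1.15,-0.18,0,0,0,0],[0,-1.15,-0.11,0,0,0,0],[0,-1.16,-0.04,0,0,0,0]])

```text
t: 35.47
position: [0.643, 0.1033, 0.3417]
tool_rot: [2.265, 2.172, 0.006]
contact_force: [5.2, 1.3, 2.4]
opening: 0.0083
```

>>> step_arm(series=[[0,-1.16,0.03,0,0,0,0],[0,-1.16,0.1,0,0,0,0],[0,-1.15,0.17,0,0,0,0],[0,-1.14,0.24,0,0,0,0],[0,-1.12,0.3,0,0,0,0]])

```text
t: 35.88
position: [0.5864, 0.1057, 0.3363]
tool_rot: [2.263, 2.17, 0.012]
contact_force: [3.7, 0.1, 3.4]
opening: 0.0084
```

>>> step_arm(series=[[0,-1.1,0.37,0,0,0,0],[0,-1.07,0.44,0,0,0,0],[0,-1.05,0.5,0,0,0,0],[0,-1.01,0.56,0,0,0,0],[0,-0.98,0.62,0,0,0,0]])

```text
t: 36.3
position: [0.534, 0.108, 0.3117]
tool_rot: [2.264, 2.171, 0.01]
contact_force: [-0.9, 0.7, 8.1]
opening: 0.008
```

>>> step_arm(series=[[0,-0.94,0.68,0,0,0,0],[0,-0.9,0.73,0,0,0,0],[0,-0.85,0.79,0,0,0,0],[0,-0.8,0.84,0,0,0,0],[0,-0.75,0.88,0,0,0,0]])

```text
t: 36.72
position: [0.4905, 0.11, 0.2721]
tool_rot: [2.267, 2.174, 0.004]
contact_force: [-8.2, 1.3, 11.0]
opening: 0.0083
```

>>> step_arm(series=[[0,-0.7,0.93,0,0,0,0],[0,-0.64,0.97,0,0,0,0],[0,-0.58,1.0,0,0,0,0],[0,-0.52,1.04,0,0,0,0],[0,-0.46,1.07,0,0,0,0]])

```text
t: 37.13
position: [0.4597, 0.1114, 0.2196]
tool_rot: [-2.264, -2.172, 0.004]
contact_force: [-10.8, 1.5, 6.9]
opening: 0.0082
```

>>> step_arm(series=[[0,-0.39,1.09,0,0,0,0],[0,-0.33,1.0,0,0,0,0],[0,-0.1,0.4,0,0,0,0],[0,0,0,0,0,0,0]])

```text
t: 37.47
position: [0.4509, 0.1118, 0.192]
tool_rot: [-2.263, -2.171, 0.006]
contact_force: [-7.0, 2.5, -2.2]
opening: 0.0079
```

>>> step_arm(series=[[0,0,0.3,0,0,0,0],[0,0,0,0,0,0,0],[0,0,0,0,0,0,0]])

```text
t: 37.72
position: [0.4504, 0.1118, 0.1894]
tool_rot: [-2.262, -2.169, 0.009]
contact_force: [-11.0, 2.2, 2.0]
opening: 0.0081
```

>>> step_arm(series=[[0,0,0.3,0,0,0,0],[0,0,0,0,0,0,0],[0,0,0,0,0,0,0]])

```text
t: 37.97
position: [0.4506, 0.1118, 0.1893]
tool_rot: [-2.261, -2.169, 0.011]
contact_force: [-21.0, 1.4, 18.8]
opening: 0.0082
```

>>> step_arm(series=[[0,0,-0.3,0,0,0,0.5],[0,0,0,0,0,0,0.5],[0,0,-1.5,0,0,0,0.5],[0,0,-2.5,0,0,0,0.5],[0,0,-2,0,0,0,0]])

```text
t: 38.38
position: [0.4536, 0.111, 0.2518]
tool_rot: [2.267, 2.174, 0.001]
contact_force: [0.3, 0.0, 0.6]
opening: 0.0318
```

>>> step_arm(series=[[0,0,0,0,0,0,0],[0,0,0,0,0,0,0]])

```text
t: 38.55
position: [0.4544, 0.1111, 0.2523]
tool_rot: [2.265, 2.172, 0.005]
contact_force: [-0.2, 0.8, -0.4]
opening: 0.0067
```

Run:
```python
from h import *
go(.4575,.228,.1925,-2.3)
for n in ['top','scene']:
    im,d=viewer.capture(n); save(im,n+'11')
    P=cloud(n,d)
    m=(P[...,2]>.121)&(P[...,2]<.15)&(P[...,0]>.43)&(P[...,0]<.49)&(P[...,1]>.2)&(P[...,1]<.34)
    q=P[m]; print(n,len(q), np.percentile(q,[5,50,95],axis=0) if len(q) else '')
    print(boxes(n,d,(0.09,0.102),(.42,.66,-.03,.38)))
    if n=='scene': save(cv2.resize(im[130:240,330:490],None,fx=4.5,fy=4.5),'c1')
```

```text
t 38.55 pos [0.4544 0.1111 0.2523] tooly ang -2.4 toolz [ 0.004  0.    -1.   ] F [-0.2  0.8 -0.4] open 0.0067
turn about tool z (rad, mod pi): -0.002
world d cm [ 0.31 11.69 -5.98] tool d cm now [11.69 -0.21  5.99]
tool d after turn [11.69 -0.19  5.99]
top 0 
[(array([538., 178.]), array([401., 218.]), 87.8, np.int32(6822), np.float64(0.0943), array([238., 209.]))]
scene 24 [[0.45636495 0.25748721 0.12193375]
 [0.4610549  0.26267937 0.13498191]
 [0.4634307  0.26696364 0.13871293]]
[(array([540., 177.]), array([400., 223.]), 87.9, np.int32(6994), np.float64(0.094), array([409., 191.]))]
```

View pics/c1.png

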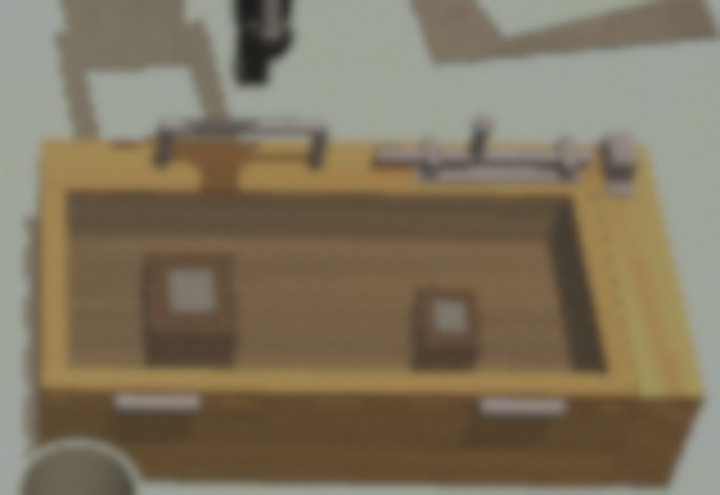

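>>> step_arm(series=[[3,0,0,0,0,0,0],[3,0,0,0,0,0,0],[3,0,0,0,0,0,0],[3,-0.2,0,0,0,0,0],[0,0,0,0,0,0,0]])

```text
t: 39.07
position: [0.4553, 0.2344, 0.2487]
tool_rot: [-2.261, -2.177, 0.002]
contact_force: [1.1, -0.2, 0.3]
opening: -0.0
```

>>> step_arm(series=[[0,0,1.5,0,0,0,0],[0,0,1.5,0,0,0,0],[0,0,1,0,0,0,0],[0,0,0,0,0,0,0],[0,0,0,0,0,0,0]])

```text
t: 39.48
position: [0.4557, 0.2305, 0.2091]
tool_rot: [-2.267, -2.173, 0.004]
contact_force: [0.2, -0.1, 0.7]
opening: -0.0
```

Run:
```python
from h import *
go(.4575,.236,.1925,-2.3)
n='scene'; im,d=viewer.capture(n); save(cv2.resize(im[130:200,380:490],None,fx=6,fy=6),'c2')
```

```text
t 39.48 pos [0.4557 0.2305 0.2091] tooly ang -2.42 toolz [-0.003 -0.001 -1.   ] F [ 0.2 -0.1  0.7] open -0.0
turn about tool z (rad, mod pi): -0.002
world d cm [ 0.18  0.55 -1.66] tool d cm now [0.56 0.16 1.65]
tool d after turn [0.56 0.16 1.65]
```

View pics/c2.png

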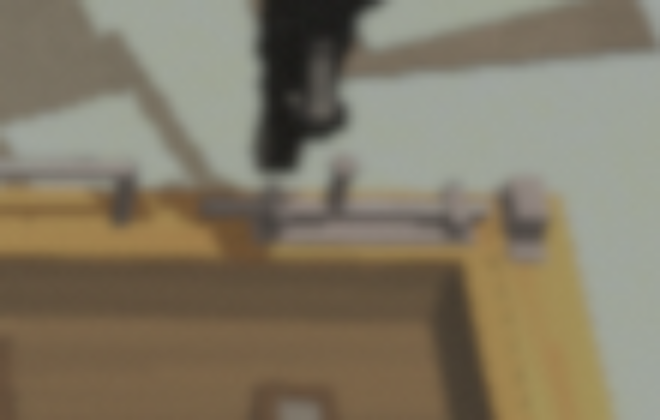

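>>> step_arm(series=[[0,0.15,0.8,0,0,0,0],[0,0,0.8,0,0,0,0],[0,0,0,0,0,0,0],[0,0,0,0,0,0,0]])

```text
t: 39.87
position: [0.4575, 0.2308, 0.1938]
tool_rot: [-2.267, -2.174, 0.002]
contact_force: [1.2, 1.2, 0.1]
opening: 0.0002
```

>>> step_arm(series=[[0.6,0,0,0,0,0,0],[0.6,0,0,0,0,0,0],[0.6,0,0,0,0,0,0],[0.6,0,0,0,0,0,0],[0.6,0,0,0,0,0,0]])

```text
t: 40.28
position: [0.4594, 0.2616, 0.1949]
tool_rot: [2.266, 2.174, 0.0]
contact_force: [1.0, -3.7, 1.6]
opening: 0.0004
```

>>> step_arm(series=[[0.5,0,0,0,0,0,0],[0.5,0,0,0,0,0,0],[0.4,0,0,0,0,0,0],[0,0,0,0,0,0,0]])

```text
t: 40.62
position: [0.4598, 0.2759, 0.1948]
tool_rot: [-2.266, -2.175, -0.001]
contact_force: [0.2, -0.9, 0.9]
opening: -0.0002
```

>>> step_arm(series=[[0.2,0,0,0,0,0,0],[0.2,0,0,0,0,0,0],[0,0,0,0,0,0,0]])

```text
t: 40.87
position: [0.4598, 0.2785, 0.1945]
tool_rot: [2.266, 2.174, -0.003]
contact_force: [0.5, -5.1, 1.7]
opening: 0.0004
```

>>> step_arm(series=[[0.2,0,0,0,0,0,0],[0,0,0,0,0,0,0]])

```text
t: 41.03
position: [0.4599, 0.2791, 0.1945]
tool_rot: [2.265, 2.172, -0.008]
contact_force: [-0.3, -10.3, 3.9]
opening: -0.0
```

>>> step_arm(series=[[0.15,0,0,0,0,0,0],[0,0,0,0,0,0,0],[0,0,0,0,0,0,0]])

```text
t: 41.28
position: [0.4599, 0.2795, 0.1945]
tool_rot: [2.264, 2.171, -0.012]
contact_force: [-2.5, -15.4, 6.2]
opening: 0.0001
```

>>> step_arm(series=[[-0.8,0,0,0,0,0,0],[0,0,-2,0,0,0,0],[0,0,-4,0,0,0,0],[-4,0,-4,0,0,0,0],[-4,0,-2,0,0,0,0]])

```text
t: 41.7
position: [0.4574, 0.2091, 0.3064]
tool_rot: [2.263, 2.178, 0.009]
contact_force: [1.4, -0.4, 0.9]
opening: 0.0001
```

>>> step_arm(series=[[-4,-4,0,0,0,0,0.5],[-4,-4,0,0,0,0,0.5],[-4,0,0,0,0,0,0.5],[-4,0,0,0,0,0,0.5],[-4,0,0,0,0,0,0.5]])

```text
t: 42.12
position: [0.3896, 0.0307, 0.3025]
tool_rot: [2.265, 2.176, 0.004]
contact_force: [0.5, -0.7, -0.2]
opening: 0.0427
```

>>> step_arm(series=[[-4,0,0,0,0,0,0.5],[-4,0,0,0,0,0,0.5],[-4,0,0,0,0,0,0.5],[-4,0,0,0,0,0,0.5],[0,0,0,0,0,0,0.5]])

```text
t: 42.53
position: [0.383, -0.1335, 0.3025]
tool_rot: [2.276, 2.163, -0.001]
contact_force: [0.2, 1.4, -0.1]
opening: 0.0427
```

Run:
```python
from h import *
for n in ['top','scene']:
    im,d=viewer.capture(n); save(im,n+'12'); P=cloud(n,d)
    m=(P[...,2]>.121)&(P[...,2]<.15)&(P[...,0]>.43)&(P[...,0]<.49)&(P[...,1]>.2)&(P[...,1]<.34)
    q=P[m]; print(n,len(q), np.percentile(q,[5,50,95],axis=0) if len(q) else '')
    d0=np.load(n+'0.npy'); P0=cloud(n,d0); m=(P0[...,2]>.121)&(P0[...,2]<.15)&(P0[...,0]>.43)&(P0[...,0]<.49)&(P0[...,1]>.2)&(P0[...,1]<.34)
    q=P0[m]; print('before',len(q), np.percentile(q,[5,50,95],axis=0))
    print([boxes(n,d,(0.09,0.102),(.42,.66,-.03,.38))])
    c=(140,150,320,270) if n=='top' else (330,130,490,240)
    save(cv2.resize(im[c[1]:c[3],c[0]:c[2]],None,fx=4.4,fy=4.4),'f'+n)
    # bystanders
    for t in ['loupe','tape_roll','mug','stapler','glue_jar','ruler']:
        r=spotter.pinpoint(n,t); print(t,np.round(r[0]['position'],1) if r else None)
```

```text
top 27 [[0.45261455 0.29114125 0.12675195]
 [0.45768698 0.29558917 0.13703711]
 [0.46313313 0.30144503 0.14066116]]
before 25 [[0.45263229 0.28950475 0.12624525]
 [0.45780102 0.29396348 0.13729317]
 [0.46322073 0.29937495 0.13936668]]
[[(array([538., 179.]), array([402., 218.]), 87.8, np.int32(9856), np.float64(0.0943), array([230., 215.]))]]
loupe [373.1 228.1]
tape_roll [412.8 228.9]
mug [296.5 166.7]
stapler [386.1 161.7]
glue_jar [350.1 166.4]
ruler [477.9 254.6]
scene 25 [[0.45567859 0.28938895 0.12411984]
 [0.46382736 0.29347394 0.13577697]
 [0.46965829 0.30037414 0.1396667 ]]
before 23 [[0.45627643 0.28781168 0.12160958]
 [0.46186634 0.29187707 0.13501541]
 [0.46675279 0.29814156 0.13818588]]
[[(array([541., 177.]), array([399., 224.]), 87.7, np.int32(7013), np.float64(0.094), array([409., 191.]))]]
loupe [269.2 206.1]
tape_roll None
mug [342.2 257.9]
stapler [251.3 263.7]
glue_jar [284.9 259.7]
ruler [167.  188.3]
```

View pics/fscene.png

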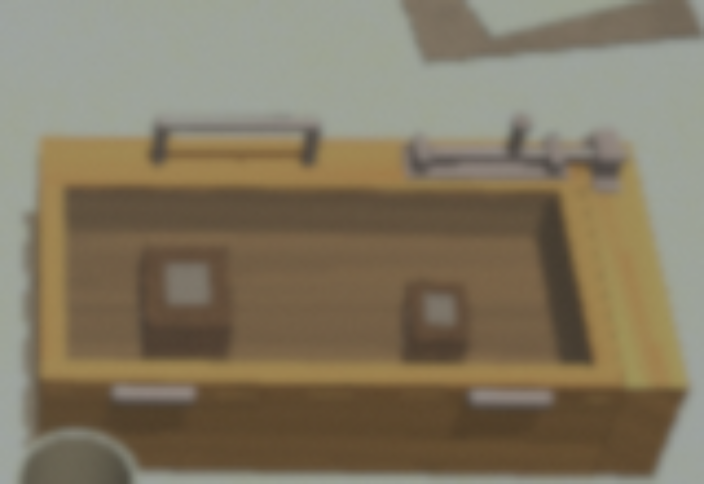

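View pics/top12.png

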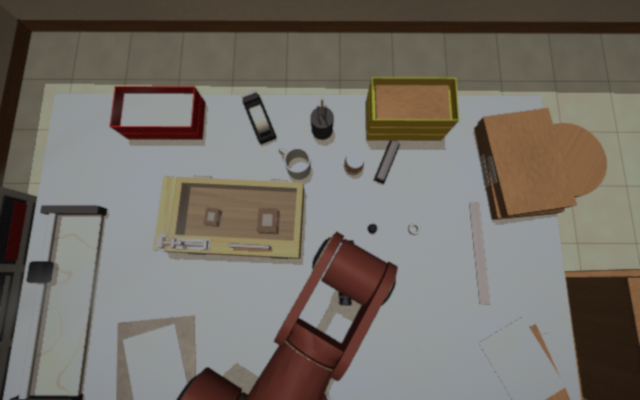

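View pics/ftop.png

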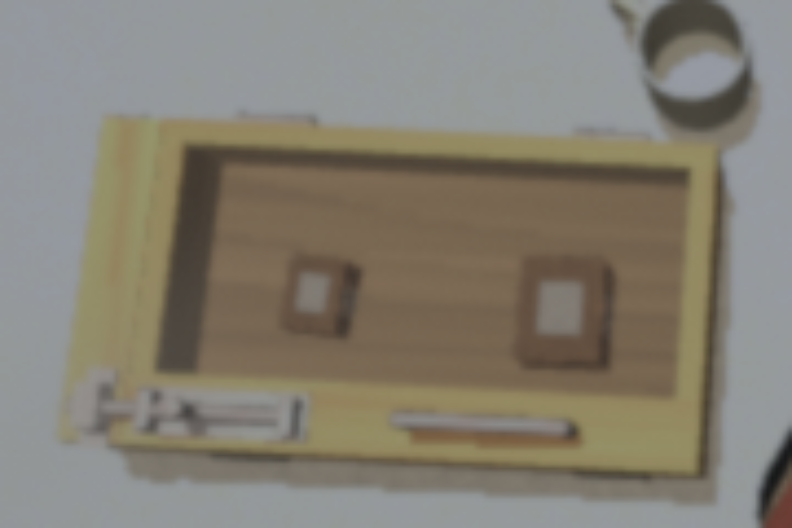

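```bash
python3 -c "
from h import *
print(finish_job())"
```

```text
the job is handed in; nothing more can be done
None
```

The three loose boxes I found, two large and one small, are in the chest on the piles of their own size, and the lid is shut with the bolt shot home. I handed the job in about 43 s into the run; it reports no verdict.

- **Order of work:** I drew the bolt, opened the lid to its stop, stacked the boxes, closed the lid and pushed the bolt home.
- **Stacking:** With the lid still open, the top camera showed each stacked box within about 2 mm and 2° of the box below it. The scene camera could not confirm this because the open lid blocked its view.
- **Lid:** Its height stopped changing under about 19 N of pressing. The chest's top face measured the same as at the start.
- **Bolt:** The knob stalled at its end stop under about 15 N. It sits within about 2 mm of where it was at the start, and the bolt shows through the keeper in both pictures.
- **Bystanders:** I saw none of them moved in the final pictures. The last network search missed the tape roll in the scene camera, but found it unmoved in the top camera.
- **Disagreement:** The two cameras differed by about 4 mm in x throughout. I used the top camera, which matched where the gripper met the handle.
- **Disturbances:** I saw no box knocked aside and no grip slip.

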